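# Hang the rod rack's brackets and lay the glass rods across

### The arm

A 6-joint arm with a two-finger parallel gripper is mounted at the origin on a cart in front of the work surface, level with it; the furniture and walls round the work are solid. World frame = base frame: x ahead of the robot, y to its left, z up, the work surface at z = 0. Lengths are in m, angles in rad, forces in N, time in s.
With the tool pointing down it reaches from about 0.3 to 0.85 m from the base axis. Payload 4.2 kg.
Tool frame: the origin (TCP) lies between the finger pads; the fingertips stand ahead of it and the grasp point (between the pads) lies 2 mm behind it (arm.nose_length is the z of the fingertips in the tool frame, in m); z points along the fingers, y is the line along which they close (so a half turn about z gives the same grasp; the last joint's range is limited). The gripper opens to 91 mm and grips with 3 to 60 N. Pads are 32 mm wide; open, the fingers measure 118 mm over their backs; the gripper's body (76 mm by 178 mm) begins 60 mm behind the grasp point.
Start: joints at [-1.125, 0.32, 1.565, -0, 1.257, -0.02], TCP at [0.258, -0.514, 0.231] pointing down, gripper open.
Joint ranges: [-3.11, 3.11], [-0.84, 2.01], [0.21, 2.61], [-1.34, 4.49], [0.05, 2.63], [-2.56, 2.56]. Speed limits (rad/s): [2.57, 2.57, 3.14, 3.14, 3.14, 3.14].

### API

Orientations are given as a 3x3 rotation matrix whose columns are the frame's x, y, z axes.
In Python, from rig import arm gives the robot as it stands.
- The arm moves only by the shell command python3 -m jog 'ROWS' [FORCE]. ROWS is JSON, a list of rows, each a list of 7 numbers: the closure, from 0 (fully open) to 1 (shut), then the shift along the tool's x, y, z in mm, then the turn, a rotation vector about the tool's x, y, z in degrees. In form: [[fingers, tx, ty, tz, wx, wy, wz], ...]. A call has 1 to 12 rows; each row shifts and turns the commanded pose from where the row before left it, along the tool's axes as they then stand; what a row does not reach is not made up. A row lasts 1/10 s, in which the tool goes at most 50 mm and 8.59 degrees, less where a joint would pass 70% of its speed; a pose out of reach is approached as far as the arm can. A call is refused whole if a number of a shift passes 50 or a number of a turn 8.59, either way. A call with a gripper value outside its range is refused whole. The fingers move at their own pace and stop on an object; FORCE is the grip in N (left out, the last holds). Time passes only in rows, so rows that do not move let the fingers close. It gives the time, the measured TCP pose, the force, the opening and the grip force at its end, in the units of the state.
- arm.get_obs(): the state, without advancing time (a new reading comes with each control period).
- arm.snapshot(name): name is "scene" or "side" or "wrist"; returns a dict with "image" (384x512x3 uint8, blue, green, red), "vfov" (degrees; the focal length in pixels is half the picture's height over the tangent of half this angle, whatever the lens; pixels are square), "cx", "cy" (the principal point, pixels), "camera_from_world" (4x4, takes a point from world to camera coordinates). Camera axes: x right, y up, looking along -z (the intrinsics and any distortion apply to the point x, -y, -z); pixel columns grow to the right and rows downward; lengths in m; the calibration is good to about 2 mm. A picture is of the moment at which its call begins. There is no depth.
- arm.hand_in(): hands the job in; it is judged then, once.
The state is a dict: "time_s": time; "q": joint angles; "joint_vel": joint speeds; "joint_torque": joint torques, N m; "ee_pos": TCP position; "tcp_rot": TCP orientation; "contact_force": force on the tool from outside, world axes, zero at the start; "wrist_torque": the same for the moment, N m; "finger_gap": opening from 0.0 (shut) to 1.0 (fully open); "finger_force": force on a finger pad.
Only numpy, scipy, OpenCV 4.12 (cv2) and the standard library are available. Lean on these libraries where they do the work, as an engineer would, in place of code of your own. Each camera call takes 0.05 s, during which the arm holds its last target. There are 200 camera calls.

### The job

Set up the rod rack: hook one bracket into each blue upright by its two tabs and push it down until it locks - both in the upper slots if the tall jar stands under the rack, both in the lower slots if the flat tin does. Then lay every glass rod from the cork mat across the two brackets, level and about centred, each in its own pair of notches. Do not move or upset the jar and the tin.

Things in the scene. Friction and masses are not known exactly. Their poses are not given: they have to be found in the camera images.
- rod_rack: fixed rack: low grey base, two blue slotted uprights 48 mm wide, 5 mm thick, tops 126 mm above the bench, centred at y = +85 and -85 mm. Origin at bench level midway between them in the plane of their front faces; the fronts face -x, hung arms point to -x. Each has 3 slots 13 wide, 24 high, undersides 24, 58, 92 mm above the bench, open behind
- rack_middle (a point): point on the bench 94 mm in front of the uprights, half-way between them, under the middle of the rods to be; the jar or the tin stands within 15 mm of it. On the uprights: for each seat a pair of brass spring latches (1.5 to 3.5 N together) sticks out 5 mm; the back plate pushes them in, and they spring out above its top edge when it is fully down, so that it cannot lift off
- seat_left_low (a point): point on the front face of the left upright (+y side of the rack), rigid with the rack: where the bracket's origin lies when the bracket is locked in the two lower slots; 14 mm above the bench. Axes as the rack's
- seat_left_high (a point): point on the front face of the left upright (+y side of the rack), rigid with the rack: where the bracket's origin lies when the bracket is locked in the two upper slots; 48 mm above the bench. Axes as the rack's
- seat_right_low (a point): point on the front face of the right upright (-y side of the rack), rigid with the rack: where the bracket's origin lies when the bracket is locked in the two lower slots; 14 mm above the bench. Axes as the rack's
- seat_right_high (a point): point on the front face of the right upright (-y side of the rack), rigid with the rack: where the bracket's origin lies when the bracket is locked in the two upper slots; 48 mm above the bench. Axes as the rack's
- bracket_a: yellow steel shelf bracket standing on its foot, 0.22 kg; either goes on either side. Origin: bottom of the back plate, middle of its rear face (which comes to lie on the upright); z up. Arm from x = 0 to -150 mm: web 8 mm thick (y), 46 mm high incl. a foot flange 44 wide, 4 thick. Back plate 6 mm thick, 56 high, upper part 44 wide, lower 20. Two hook tabs stick out to x = +13 mm (see bracket_a_tabs)
- bracket_b: second bracket, just like bracket_a; same frame
- bracket_a_tabs (a point): on bracket_a between its tabs (x = 0, z = 31 mm); same on bracket_b. Each tab: neck 7 mm high, 8 wide, undersides at z = 10 and 44; lip at x = 6.3 to 12.8 hangs 9 mm below the neck. Hooking: hold the bracket 13 mm (+-3) above the seat point, move straight in (rack +x) until the plate meets the upright, then push down 13 mm until the necks sit on the slots' undersides
- bracket_a_notches (a point): middle notch of bracket_a, centre of its floor (x = -94, z = 46 mm in the bracket's frame); same on bracket_b. Three notches, floors 14 mm wide, at x = -60, -94, -128, between half-round teeth 10 mm high centred at x = -43, -77, -111 (and a 5 mm one at -145). A rod lying in a notch has its centre at z = 51 mm. A hung bracket has a little play: its arm droops by about 0.03 rad
- bracket_a_grip (a point): centre of bracket_a's web, to be grasped: x = -77 mm, z = 28 mm in the bracket's frame, close to its balance point; axes as the bracket's
- bracket_b_grip (a point): the same of bracket_b
- rod_red_centre (a point): centre of the red glass rod (stiff, straight, 230 mm long, 10 mm across, square enough not to roll, 45 g), x axis along it. It lies at the start on a 3 mm cork mat with its neighbours 37 mm away. None in all readings if this rod is not there today
- rod_green_centre (a point): centre of the green glass rod (stiff, straight, 230 mm long, 10 mm across, square enough not to roll, 45 g), x axis along it. It lies at the start on a 3 mm cork mat with its neighbours 37 mm away. None in all readings if this rod is not there today
- rod_violet_centre (a point): centre of the violet glass rod (stiff, straight, 230 mm long, 10 mm across, square enough not to roll, 45 g), x axis along it. It lies at the start on a 3 mm cork mat with its neighbours 37 mm away. None in all readings if this rod is not there today
- rod_red: the same rod; its origin is on its underside, half-way along, x along it, z up
- rod_green: the same rod; its origin is on its underside, half-way along, x along it, z up
- rod_violet: the same rod; its origin is on its underside, half-way along, x along it, z up
- frit_jar_centre (a point): centre of the screw-lid jar with blue contents and white lid, 54 mm across and 68 mm tall, loose and upright; it stands either under the rack or on the open bench
- balm_tin_centre (a point): centre of the pale round flat tin, 62 mm across and 27 mm tall, loose; it stands at the other of the two places
- frit_jar: the jar, origin under its centre, z up
- balm_tin: the tin, origin under its centre, z up
There are look-alikes about, which are no part of the job. What is shaped like the frit_jar but orange is not meant.

How it is judged:
On the way:
1. both brackets are locked fully home, one on each upright, in the right slots for what stands under the rack (((horizontal distance between frit_jar_centre and rack_middle below 0.07 m and ((x of bracket_a in the frame of seat_left_high between -0.006 and 0.004 m and y of bracket_a in the frame of seat_left_high between -0.006 and 0.006 m and z of bracket_a in the frame of seat_left_high between -0.0025 and 0.0025 m and angle between each of bracket_a, bracket_b's own z axis and vertical below 0.08 rad and angle between the x axis of each of bracket_a, bracket_b and the x axis of rod_rack, either way round below 0.12 rad and x of bracket_b in the frame of seat_right_high between -0.006 and 0.004 m and y of bracket_b in the frame of seat_right_high between -0.006 and 0.006 m and z of bracket_b in the frame of seat_right_high between -0.0025 and 0.0025 m) or (x of bracket_a in the frame of seat_right_high between -0.006 and 0.004 m and y of bracket_a in the frame of seat_right_high between -0.006 and 0.006 m and z of bracket_a in the frame of seat_right_high between -0.0025 and 0.0025 m and angle between each of bracket_a, bracket_b's own z axis and vertical below 0.08 rad and angle between the x axis of each of bracket_a, bracket_b and the x axis of rod_rack, either way round below 0.12 rad and x of bracket_b in the frame of seat_left_high between -0.006 and 0.004 m and y of bracket_b in the frame of seat_left_high between -0.006 and 0.006 m and z of bracket_b in the frame of seat_left_high between -0.0025 and 0.0025 m))) or (not (horizontal distance between frit_jar_centre and rack_middle below 0.07 m) and ((x of bracket_a in the frame of seat_left_low between -0.006 and 0.004 m and y of bracket_a in the frame of seat_left_low between -0.006 and 0.006 m and z of bracket_a in the frame of seat_left_low between -0.0025 and 0.0025 m and angle between each of bracket_a, bracket_b's own z axis and vertical below 0.08 rad and angle between the x axis of each of bracket_a, bracket_b and the x axis of rod_rack, either way round below 0.12 rad and x of bracket_b in the frame of seat_right_low between -0.006 and 0.004 m and y of bracket_b in the frame of seat_right_low between -0.006 and 0.006 m and z of bracket_b in the frame of seat_right_low between -0.0025 and 0.0025 m) or (x of bracket_a in the frame of seat_right_low between -0.006 and 0.004 m and y of bracket_a in the frame of seat_right_low between -0.006 and 0.006 m and z of bracket_a in the frame of seat_right_low between -0.0025 and 0.0025 m and angle between each of bracket_a, bracket_b's own z axis and vertical below 0.08 rad and angle between the x axis of each of bracket_a, bracket_b and the x axis of rod_rack, either way round below 0.12 rad and x of bracket_b in the frame of seat_left_low between -0.006 and 0.004 m and y of bracket_b in the frame of seat_left_low between -0.006 and 0.006 m and z of bracket_b in the frame of seat_left_low between -0.0025 and 0.0025 m))))), for 0.2 s.
At the end, for the whole second after the job is handed in: One bracket locked on each upright (seat height within 2.5 mm, 6 mm sideways, against the upright, square and upright within about 0.1 rad), both in the upper slots if the jar is under the rack, else both in the lower. Every rod at rest down in notches of both brackets, centred within 25 mm (((horizontal distance between frit_jar_centre and rack_middle below 0.07 m and ((x of bracket_a in the frame of seat_left_high between -0.006 and 0.004 m and y of bracket_a in the frame of seat_left_high between -0.006 and 0.006 m and z of bracket_a in the frame of seat_left_high between -0.0025 and 0.0025 m and angle between each of bracket_a, bracket_b's own z axis and vertical below 0.08 rad and angle between the x axis of each of bracket_a, bracket_b and the x axis of rod_rack, either way round below 0.12 rad and x of bracket_b in the frame of seat_right_high between -0.006 and 0.004 m and y of bracket_b in the frame of seat_right_high between -0.006 and 0.006 m and z of bracket_b in the frame of seat_right_high between -0.0025 and 0.0025 m) or (x of bracket_a in the frame of seat_right_high between -0.006 and 0.004 m and y of bracket_a in the frame of seat_right_high between -0.006 and 0.006 m and z of bracket_a in the frame of seat_right_high between -0.0025 and 0.0025 m and angle between each of bracket_a, bracket_b's own z axis and vertical below 0.08 rad and angle between the x axis of each of bracket_a, bracket_b and the x axis of rod_rack, either way round below 0.12 rad and x of bracket_b in the frame of seat_left_high between -0.006 and 0.004 m and y of bracket_b in the frame of seat_left_high between -0.006 and 0.006 m and z of bracket_b in the frame of seat_left_high between -0.0025 and 0.0025 m))) or (not (horizontal distance between frit_jar_centre and rack_middle below 0.07 m) and ((x of bracket_a in the frame of seat_left_low between -0.006 and 0.004 m and y of bracket_a in the frame of seat_left_low between -0.006 and 0.006 m and z of bracket_a in the frame of seat_left_low between -0.0025 and 0.0025 m and angle between each of bracket_a, bracket_b's own z axis and vertical below 0.08 rad and angle between the x axis of each of bracket_a, bracket_b and the x axis of rod_rack, either way round below 0.12 rad and x of bracket_b in the frame of seat_right_low between -0.006 and 0.004 m and y of bracket_b in the frame of seat_right_low between -0.006 and 0.006 m and z of bracket_b in the frame of seat_right_low between -0.0025 and 0.0025 m) or (x of bracket_a in the frame of seat_right_low between -0.006 and 0.004 m and y of bracket_a in the frame of seat_right_low between -0.006 and 0.006 m and z of bracket_a in the frame of seat_right_low between -0.0025 and 0.0025 m and angle between each of bracket_a, bracket_b's own z axis and vertical below 0.08 rad and angle between the x axis of each of bracket_a, bracket_b and the x axis of rod_rack, either way round below 0.12 rad and x of bracket_b in the frame of seat_left_low between -0.006 and 0.004 m and y of bracket_b in the frame of seat_left_low between -0.006 and 0.006 m and z of bracket_b in the frame of seat_left_low between -0.0025 and 0.0025 m)))) and y of rod_red_centre in the frame of rod_rack between -0.025 and 0.025 m and x of rod_red_centre in the frame of rod_rack between -0.14 and -0.045 m and angle between the x axis of each of rod_red, rod_green, rod_violet and the y axis of rod_rack, either way round below 0.12 rad and z of rod_red_centre in the frame of bracket_a between 0.046 and 0.0555 m and z of rod_red_centre in the frame of bracket_b between 0.046 and 0.0555 m and linear speed of each of rod_red, rod_green, rod_violet below 0.03 m/s and y of rod_green_centre in the frame of rod_rack between -0.025 and 0.025 m and x of rod_green_centre in the frame of rod_rack between -0.14 and -0.045 m and z of rod_green_centre in the frame of bracket_a between 0.046 and 0.0555 m and z of rod_green_centre in the frame of bracket_b between 0.046 and 0.0555 m and y of rod_violet_centre in the frame of rod_rack between -0.025 and 0.025 m and x of rod_violet_centre in the frame of rod_rack between -0.14 and -0.045 m and z of rod_violet_centre in the frame of bracket_a between 0.046 and 0.0555 m and z of rod_violet_centre in the frame of bracket_b between 0.046 and 0.0555 m); the robot touches nothing.
It fails at once if the jar or the tin is upset or moved more than 40 mm (angle between any of frit_jar, balm_tin's own z axis and vertical above 0.5 rad or distance of any of frit_jar, balm_tin from where it was at the start of the episode above 0.04 m).
Of rod_red, rod_green, rod_violet only 2 to 3 are there at a start; the rules pass over those that are not, and their reading is None.
At some moment in a run one of bracket_a, bracket_b may be knocked a few centimetres aside while the robot is not near it.
Once in a run the grip may slacken for a moment while it holds something.
It also fails if it takes over 210 s, if anything falls off the work surface, if the arm or the gripper's body presses on something with over 40 N, if the wrist force passes 120 N, or if a joint passes its speed limit or range.

## Working session

There is one attempt and no reset: what is moved stays moved. The work goes in short steps, Python scripts to look and compute and a shell command to move; the robot and the scene stay as the last step left them, time stands still between calls to the robot, and variables do not carry over. Pictures are saved under pics/ and viewed, at most 14 in all, crops included, and the job is handed in when it is done.

```bash
ls; mkdir -p pics
python3 - <<'E'
from rig import arm
import cv2,numpy as np
o=arm.get_obs();print({k:np.round(v,3).tolist() for k,v in o.items()},arm.nose_length)
ims=[]
for n in("scene","side","wrist"):
    s=arm.snapshot(n);cv2.imwrite(f"pics/{n}0.png",s["image"]);print(n,s["vfov"],s["cx"],s["cy"],{k:v for k,v in s.items() if k not in("image",)}.keys());print(np.round(s["camera_from_world"],4).tolist())
E
```

```text
pics
{'time_s': 0.0, 'q': [-1.125, 0.32, 1.566, -0.0, 1.257, -0.02], 'joint_vel': [-0.003, -0.001, 0.001, -0.001, 0.002, 0.001], 'joint_torque': [-0.002, -41.247, -23.198, 0.072, 0.046, -0.0], 'ee_pos': [0.258, -0.513, 0.23], 'tcp_rot': [[0.893, 0.449, -0.001], [0.449, -0.893, 0.002], [0.0, -0.002, -1.0]], 'contact_force': [-0.787, -0.039, -0.6], 'wrist_torque': [0.036, 0.025, 0.024], 'finger_force': 0.0, 'finger_gap': 0.998} 0.017
scene 48.16253736701907 259.89643821254936 188.92229956051088 dict_keys(['vfov', 'cx', 'cy', 'camera_from_world'])
[[-0.1797, -0.9836, 0.015, 0.0512], [0.7424, -0.1256, 0.6581, -0.435], [-0.6455, 0.1294, 0.7528, -0.9799], [0.0, 0.0, 0.0, 1.0]]
side 47.134711728795764 248.3061537451348 196.5163025295392 dict_keys(['vfov', 'cx', 'cy', 'camera_from_world'])
[[0.9375, 0.3479, 0.0118, -0.4899], [-0.2924, 0.7687, 0.5689, 0.1401], [0.1888, -0.5367, 0.8223, -1.6749], [0.0, 0.0, 0.0, 1.0]]
wrist 64.17787035700523 249.31744399114075 185.3722810312515 dict_keys(['vfov', 'cx', 'cy', 'camera_from_world'])
[[0.4493, -0.8934, -0.0022, -0.574], [0.8653, 0.4358, -0.2475, 0.0275], [0.222, 0.1093, 0.9689, -0.3899], [0.0, 0.0, 0.0, 1.0]]
```

View pics/scene0.png

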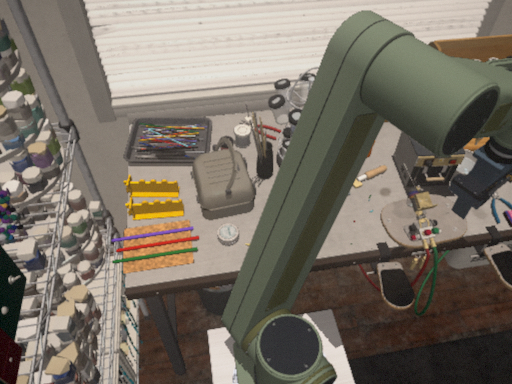

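View pics/side0.png

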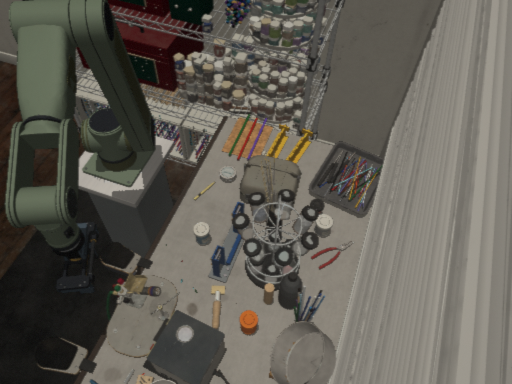

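The scene view shows the brackets at (152,188) and (155,208), the rods at (155,235–255), and a tin at (228,233). The arm hides the rack. In the side view the rack is at (230,240), with a white lid in front of it at (202,230). There is another white lid at (324,222), an orange jar at (249,321) as the look-alike, and the tin at (228,173).

```bash
cat > h.py <<'E'
from rig import arm
import cv2,numpy as np
def snap(n,save=None):
    s=arm.snapshot(n)
    if save: cv2.imwrite("pics/"+save,s["image"])
    return s
def ray(s,u,v):
    f=192/np.tan(np.radians(s["vfov"]/2));T=s["camera_from_world"];R=T[:3,:3]
    return -R.T@T[:3,3], R.T@np.array([(u-s["cx"])/f,-(v-s["cy"])/f,-1.])
def un(s,u,v,z=0.):
    c,d=ray(s,u,v);return c+d*(z-c[2])/d[2]
def pr(s,p):
    f=192/np.tan(np.radians(s["vfov"]/2));T=s["camera_from_world"]
    c=T[:3,:3]@np.asarray(p,float)+T[:3,3];return np.array([s["cx"]+f*c[0]/-c[2],s["cy"]-f*c[1]/-c[2]])
def tri(obs):
    A=np.zeros((3,3));b=np.zeros(3)
    for s,u,v in obs:
        c,d=ray(s,u,v);d/=np.linalg.norm(d);P=np.eye(3)-np.outer(d,d);A+=P;b+=P@c
    return np.linalg.solve(A,b)
def crop(s,x0,y0,x1,y1,k,name): cv2.imwrite("pics/"+name,cv2.resize(s["image"][y0:y1,x0:x1],None,fx=k,fy=k,interpolation=cv2.INTER_CUBIC))
E
python3 - <<'E'
from h import *
s=snap("side");crop(s,170,105,340,305,3,"c1.png")
a=snap("scene")
crop(a,105,165,265,285,5,"c2.png")
for n,u,v,z in[("jar",202,228,.068),("tin",228,172,.027),("other",324,221,.068),("orange",249,318,.068)]: print(n,un(s,u,v,z).round(3))
print(un(a,228,231,.027),[un(a,*p,.008).round(3) for p in((113,242),(193,230),(117,252),(198,239),(113,262),(197,249))])
E
```

```text
jar [ 0.436 -0.2    0.068]
tin [0.416 0.073 0.027]
other [ 0.8   -0.033  0.068]
orange [ 0.682 -0.426  0.068]
[0.41306558 0.0688378  0.027     ] [array([0.444, 0.392, 0.008]), array([0.447, 0.167, 0.008]), array([0.408, 0.379, 0.008]), array([0.413, 0.155, 0.008]), array([0.377, 0.389, 0.008]), array([0.38 , 0.161, 0.008])]
```

View pics/c1.png

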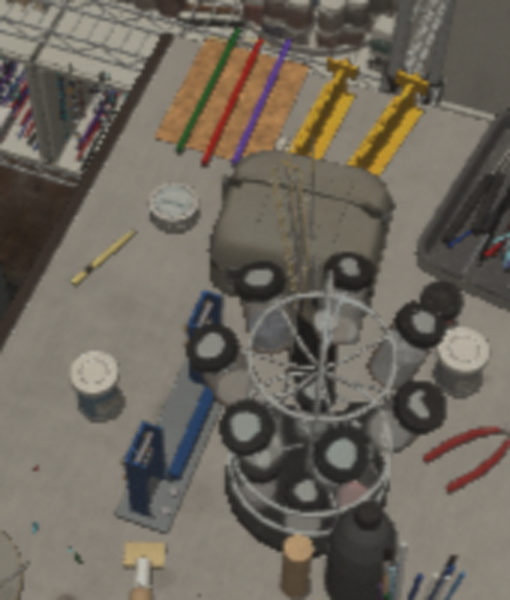

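View pics/c2.png

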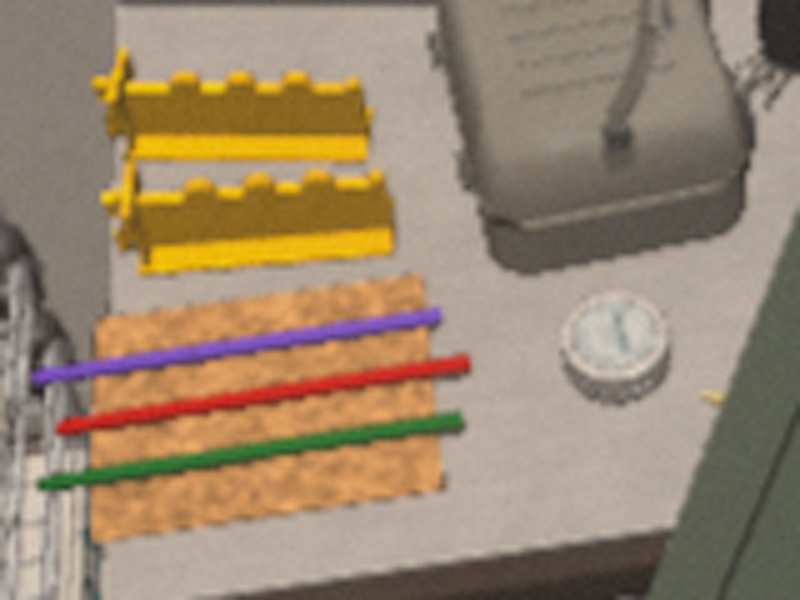

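The jar at (0.436,-0.200) stands under the rack, so the brackets go in the upper slots. The decoys are the white-lid pot at side (324,221) and the orange jar at (249,318). I'll move to a wrist view over the rack.

```bash
python3 -m jog '[[0,0,0,-40,0,0,0],[0,0,0,-40,0,0,0],[0,20,-20,-30,0,0,0],[0,30,-24,-20,0,0,0],[0,35,-28,-10,0,0,0],[0,35,-28,0,0,0,5],[0,35,-24,0,0,0,5],[0,35,-20,0,0,0,5],[0,35,-15,0,0,0,5],[0,20,-15,0,0,0,5]]'
python3 - <<'E'
from h import *
s=snap("scene","s1.png");snap("wrist","w1.png");snap("side","d1.png")
cv2.imwrite("pics/s1b.png",np.vstack([np.hstack([cv2.imread("pics/s1.png"),])]))
o=arm.get_obs();print(o["ee_pos"],o["tcp_rot"].tolist() if hasattr(o["tcp_rot"],"tolist") else o["tcp_rot"])
E
```

```text
time_s: 1.25
ee_pos: [0.4229, -0.2653, 0.3709]
tcp_rot: [[1.0, 0.028, 0.001], [0.028, -1.0, 0.0], [0.001, -0.0, -1.0]]
contact_force: [-0.1, 1.3, 0.1]
finger_gap: 1.001
finger_force: 0.0
[ 0.42187486 -0.26626739  0.37067084] [[0.9994487366429112, 0.033190106408083106, -0.0007997871645992076], [0.033190077084786, -0.9994490563765018, -4.991218405550359e-05], [-0.0008010031176605686, 2.3339671652912064e-05, -0.9999996789245812]]
```

View pics/w1.png

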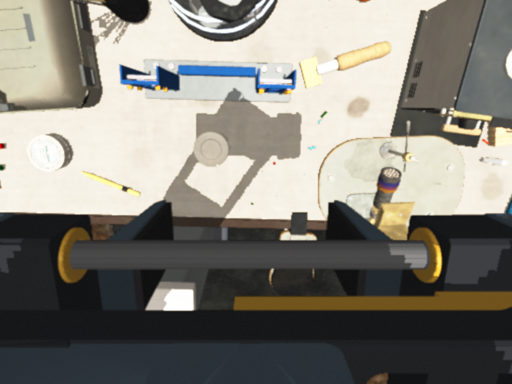

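The rack is at wrist pixels (120–298, 62–100) with its latches facing the jar at (211,149). I'll zoom in for the pose.

Run:
```python
import cv2
a=cv2.imread("pics/w1.png")[50:110,110:310]
cv2.imwrite("pics/c3.png",cv2.resize(a,None,fx=4,fy=4,interpolation=cv2.INTER_CUBIC))
```

```text
(no output)
```

View pics/c3.png

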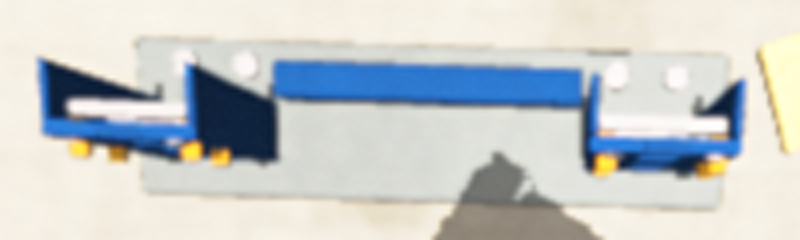

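```bash
cat >> h.py <<'E'
def rackdraw(s,img,o,yaw,k):
    c,n=np.cos(yaw),np.sin(yaw)
    W=lambda x,y,z:np.array([o[0]+c*x-n*y,o[1]+n*x+c*y,z])
    for y0 in(.085,-.085):
        for x in(0,.005):
            q=[W(x,y0-.024,0.02),W(x,y0+.024,.02),W(x,y0+.024,.126),W(x,y0-.024,.126)]
            cv2.polylines(img,[np.int32([(pr(s,p)*k*8+k*4) for p in q])],True,(0,0,255) if x==0 else (0,255,0),1,cv2.LINE_AA,3)
    return W
E
python3 - <<'E'
from h import *
s=snap("wrist")
A=un(s,120.5,83.75,.126);B=un(s,295.5,89.25,.126)
d=A-B;yaw=np.arctan2(-d[0],d[1]);o=(A+B)/2
print(A,B,np.linalg.norm(d),np.degrees(yaw),o)
a=snap("scene")
k=5
i1=cv2.resize(s["image"],None,fx=k,fy=k,interpolation=cv2.INTER_CUBIC);rackdraw(s,i1,o,yaw,k)
i2=cv2.resize(a["image"],None,fx=k,fy=k,interpolation=cv2.INTER_CUBIC);rackdraw(a,i2,o,yaw,k)
u=pr(a,[o[0],o[1],.06]).astype(int);print(u)
i1=i1[45*k:105*k,113*k:273*k-0]
i2=i2[max(0,u[1]-30)*k:(u[1]+28)*k,(u[0]-80)*k:(u[0]+80)*k]
i1=np.vstack([i1,i2[:,:i1.shape[1]]]);cv2.imwrite("pics/c4.png",i1);print(i1.shape)
print("jar",un(s,211,148,.068))
E
```

```text
[ 0.51415105 -0.10345778  0.126     ] [ 0.51487963 -0.32007156  0.126     ] 0.2166150096483207 0.19271428033439122 [ 0.51451534 -0.21176467  0.126     ]
[315 184]
(590, 800, 3)
jar [ 0.43055567 -0.20839972  0.068     ]
```

View pics/c4.png

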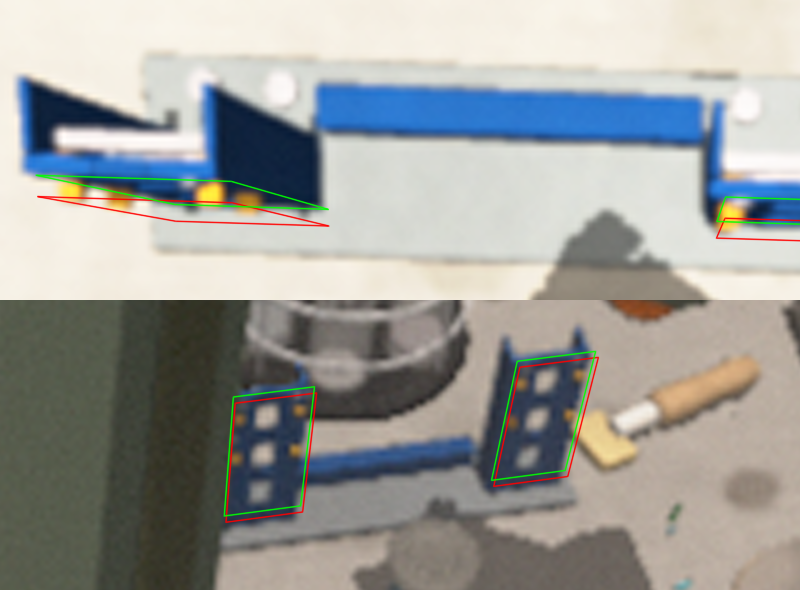

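Run:
```python
from h import *
s=snap("wrist");a=snap("scene")
k=5
A=un(s,113+22/5,45+171/5,.126);B=un(s,113+708/5,45+195/5,.126)
d=A-B;yaw=np.arctan2(-d[0],d[1]);L=np.linalg.norm(d);e=d/L
o=A-e*.109
print(A,B,L,np.degrees(yaw),o)
def big(x):return cv2.resize(x["image"],None,fx=k,fy=k,interpolation=cv2.INTER_CUBIC)
i1=big(s);rackdraw(s,i1,o,yaw,k)
i2=big(a);rackdraw(a,i2,o,yaw,k)
u=[315,184]
i1=np.hstack([i1[60*k:110*k,110*k:190*k],i1[60*k:110*k,230*k:310*k]])
i2=i2[max(0,u[1]-30)*k:(u[1]+28)*k,(u[0]-80)*k:(u[0]+80)*k]
cv2.imwrite("pics/c5.png",np.vstack([i1,i2]))
```

```text
[ 0.51881411 -0.10149206  0.126     ] [ 0.51835156 -0.27063884  0.126     ] 0.16914741735702452 -0.1566827410151752 [ 0.51851604 -0.21049165  0.126     ]
```

View pics/c5.png

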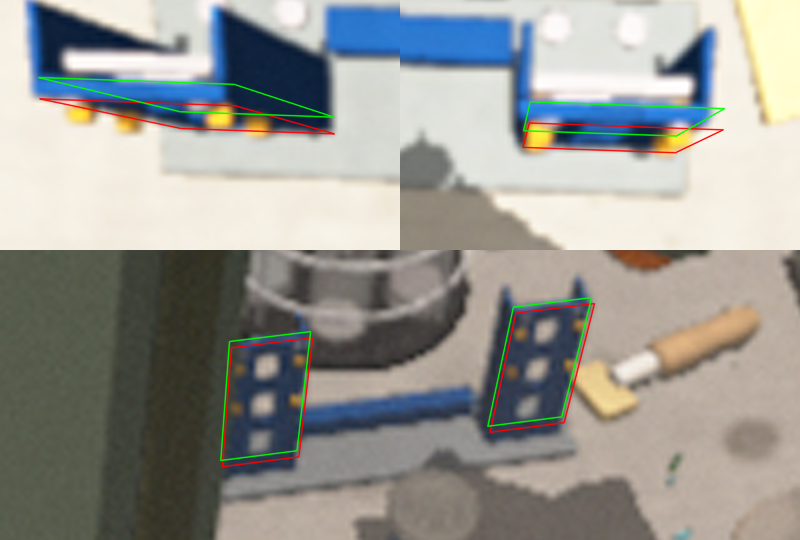

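Run:
```python
from h import *
a=snap("scene")
for n,p,z in[("near",(156.6,201),.056),("far",(153,180),.056)]:print(n,un(a,*p,z))
for n,p,q in[("near",(135,195),(380,185)),("far",(130,90),(358,88))]:print(n,[un(a,105+x/5,165+y/5,.046).round(3) for x,y in(p,q)])
```

```text
near [0.53313108 0.26057016 0.056     ]
far [0.61829517 0.2692669  0.056     ]
near [array([0.542, 0.333, 0.046]), array([0.526, 0.192, 0.046])]
far [array([0.626, 0.337, 0.046]), array([0.605, 0.2  , 0.046])]
```

```bash
python3 -m jog '[[0,2,-25,0,0,0,0],[0,7,-45,0,0,0,0],[0,7,-50,0,0,0,0],[0,7,-50,0,0,0,0],[0,7,-50,0,0,0,0],[0,7,-50,0,0,0,0],[0,7,-50,0,0,0,0],[0,7,-50,0,0,0,0],[0,7,-50,0,0,0,0],[0,7,-50,0,0,0,0],[0,5,-25,0,0,0,0],[0,2,-10,0,0,0,0]]' && python3 -m jog '[[0,0,0,0,0,0,-6],[0,0,0,0,0,0,-8],[0,0,0,0,0,0,-8],[0,0,0,0,0,0,-8],[0,0,0,0,0,0,-8],[0,0,0,0,0,0,-8],[0,0,0,0,0,0,-8],[0,0,0,0,0,0,-8],[0,0,0,0,0,0,-8],[0,0,0,0,0,0,-8],[0,0,0,0,0,0,-8],[0,0,0,0,0,0,0]]'
python3 -m jog '[[0,0,0,0,0,0,0],[0,0,0,0,0,0,0]]'
python3 - <<'E'
from h import *
snap("wrist","w2.png")
E
```

```text
time_s: 2.85
ee_pos: [0.4783, 0.2375, 0.3704]
tcp_rot: [[1.0, 0.031, -0.001], [0.031, -1.0, -0.0], [-0.001, 0.0, -1.0]]
contact_force: [0.3, -1.8, -1.0]
finger_gap: 0.998
finger_force: 0.0
time_s: 4.05
ee_pos: [0.4782, 0.2342, 0.3712]
tcp_rot: [[0.043, 0.999, 0.0], [0.999, -0.043, -0.001], [-0.001, 0.0, -1.0]]
contact_force: [0.5, -0.3, 0.1]
finger_gap: 1.001
finger_force: 0.0
time_s: 4.25
ee_pos: [0.4781, 0.2352, 0.3711]
tcp_rot: [[0.043, 0.999, 0.0], [0.999, -0.043, -0.0], [-0.0, 0.0, -1.0]]
contact_force: [1.0, 0.6, -0.6]
finger_gap: 1.0
finger_force: 0.0
```

View pics/w2.png

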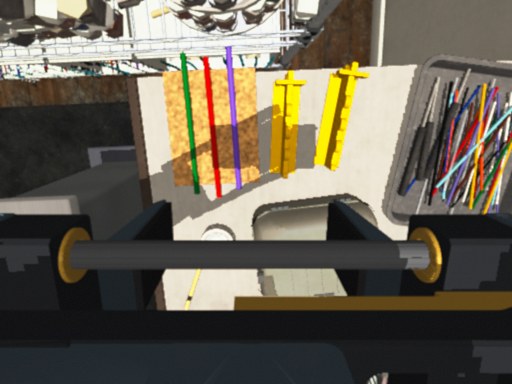

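Both brackets are visible, the near one at (288,125) and the far one at (342,118), with the rods at (190–235,120). I'll fit silhouettes numerically.

```bash
cat >> h.py <<'E'
from scipy.optimize import minimize
BOX=[(-.150,0,-.022,.022,0,.004),(-.150,0,-.004,.004,0,.046),(-.006,0,-.022,.022,.030,.056),(-.006,0,-.010,.010,0,.056),(0,.013,-.004,.004,.010,.017),(0,.013,-.004,.004,.044,.051),(.0063,.0128,-.004,.004,.001,.017),(.0063,.0128,-.004,.004,.035,.051)]+[(x-.01,x+.01,-.004,.004,.046,.051) for x in(-.043,-.077,-.111)]+[(x-.005,x+.005,-.004,.004,.046,.056) for x in(-.043,-.077,-.111)]
def sil(s,x,y,yaw,z=0.,shape=(384,512),k=4,boxes=BOX):
    m=np.zeros((shape[0]*k,shape[1]*k),np.uint8);c,n=np.cos(yaw),np.sin(yaw)
    for b in boxes:
        P=[(x+c*i-n*j,y+n*i+c*j,z+l) for i in b[:2] for j in b[2:4] for l in b[4:]]
        q=np.array([(pr(s,p)+.5)*k for p in P],np.float32)
        cv2.fillConvexPoly(m,np.int32(cv2.convexHull(q)*16),255,0,4)
    return cv2.resize(m,shape[::-1],interpolation=cv2.INTER_AREA)/255.
def ymask(s):
    h=cv2.cvtColor(s["image"],cv2.COLOR_BGR2HSV);return cv2.inRange(h,(18,170,60),(32,255,255))
def fitb(views,x,y,yaw,z=0.,rad=35,boxes=BOX,maskf=ymask):
    D=[]
    for s in views:
        w=np.zeros((384,512));
        r=sil(s,x,y,yaw,z,boxes=boxes)>0
        w=cv2.dilate(r.astype(np.uint8),np.ones((15,15)))
        D.append((s,maskf(s)/255.,w))
    def cost(p):
        t=0
        for s,m,w in D:
            r=sil(s,x+p[0]/1e3,y+p[1]/1e3,yaw+p[2]/50,z,boxes=boxes);t+=(np.abs(r-m)*w).sum()/max(1,(r*w).sum())
        return t
    b=min((minimize(cost,i,method="Nelder-Mead",options=dict(initial_simplex=np.array(i)+np.array([[0,0,0],[5,0,0],[0,5,0],[0,0,3.]]),maxfev=150)) for i in([0,0,0],[4,4,2],[-4,-4,-2])),key=lambda r:r.fun)
    p=b.x;return np.array([x+p[0]/1e3,y+p[1]/1e3,yaw+p[2]/50]),b.fun
E
python3 - <<'E'
from h import *
s=snap("wrist");a=snap("scene")
print("wristcam",ray(s,0,0)[0])
R=[]
for n,g in[("near",(.545,.337,1.48)),("far",(.63,.345,1.43))]:
    for vs in([s],[a],[s,a]): p,f=fitb(vs,*g);print(n,p.round(4),round(f,3), "grip",(p[:2]-.077*np.array([np.cos(p[2]),np.sin(p[2])])).round(4))
E
```

```text
wristcam [0.48152165 0.30513635 0.52409578]
near [0.5429 0.3424 1.5062] 0.06 grip [0.5379 0.2656]
near [0.5444 0.3399 1.4331] 0.743 grip [0.5338 0.2636]
near [0.5431 0.3418 1.5035] 0.807 grip [0.5379 0.2649]
far [0.6353 0.3502 1.3908] 0.069 grip [0.6215 0.2745]
far [0.632  0.3481 1.3464] 0.777 grip [0.6149 0.273 ]
far [0.6354 0.3502 1.39  ] 0.851 grip [0.6215 0.2745]
```

```bash
python3 -m jog '[[0.3,8,14,0,0,0,1.2],[0.5,12,22,20,0,0,0],[0.5,12,22,40,0,0,0],[0.5,0,0,45,0,0,0],[0.5,0,0,45,0,0,0],[0.5,0,0,40,0,0,0],[0.5,0,0,35,0,0,0],[0.5,0,0,20,0,0,0],[0.5,0,0,5,0,0,0],[0.5,0,0,0,0,0,0]]' 30
python3 - <<'E'
from h import *
s=snap("wrist","w3.png")
for g in[(.5429,.3424,1.5062)]:
    p,f=fitb([s],*g);print(p.round(4),round(f,3), "grip",(p[:2]-.077*np.array([np.cos(p[2]),np.sin(p[2])])).round(4))
E
```

```text
time_s: 5.4
ee_pos: [0.5377, 0.2647, 0.1206]
tcp_rot: [[0.061, 0.998, -0.001], [0.998, -0.061, -0.001], [-0.001, -0.001, -1.0]]
contact_force: [0.2, 0.6, 0.5]
finger_gap: 0.498
finger_force: 0.0
[0.5435 0.3414 1.5035] 0.139 grip [0.5383 0.2646]
```

```bash
python3 -m jog '[[0.5,0,0,35,0,0,0],[0.5,0,0,35,0,0,0],[0.5,0,0,18,0,0,0],[0.5,0,0,6,0,0,0],[0.5,0,0,0,0,0,0],[1,0,0,0,0,0,0],[1,0,0,0,0,0,0],[1,0,0,0,0,0,0],[1,0,0,0,0,0,0],[1,0,0,0,0,0,0]]' 45
python3 -m jog '[[1,0,0,0,0,0,0],[1,0,0,-10,0,0,0],[1,0,0,-30,0,0,0],[1,0,0,-40,0,0,0],[1,0,0,-40,0,0,0],[1,0,0,-40,0,0,0],[1,0,0,-20,0,0,0],[1,0,0,0,0,0,0],[1,0,0,0,0,0,0]]'
python3 - <<'E'
from h import *
s=snap("wrist","w4.png");o=arm.get_obs()
R=np.array(o["tcp_rot"]);g=o["ee_pos"];yaw=np.arctan2(R[1,0],R[0,0]);z=g[2]+.002-.028
x,y=np.array(g[:2])+.077*np.array([np.cos(yaw),np.sin(yaw)])
print((x,y,yaw,z))
for dz in(-.004,0,.004):
  p,f=fitb([s],x,y,yaw,z+dz);print(dz,p.round(4),round(f,3),"grip",(p[:2]-.077*np.array([np.cos(p[2]),np.sin(p[2])])).round(4))
E
```

```text
time_s: 6.45
ee_pos: [0.5379, 0.2647, 0.0273]
tcp_rot: [[0.061, 0.998, 0.001], [0.998, -0.061, 0.0], [0.0, 0.001, -1.0]]
contact_force: [-0.3, 0.6, -0.4]
finger_gap: 0.094
finger_force: 0.0
time_s: 7.35
ee_pos: [0.5371, 0.2644, 0.2063]
tcp_rot: [[0.061, 0.998, -0.001], [0.998, -0.061, -0.001], [-0.001, -0.001, -1.0]]
contact_force: [0.1, 0.5, -2.2]
finger_gap: 0.087
finger_force: 45.0
(np.float64(0.5413651055369598), np.float64(0.3409673393986652), np.float64(1.5095343564445678), np.float64(0.17926398644839822))
-0.004 [0.5422 0.3414 1.5049] 0.351 grip [0.5372 0.2645]
0 [0.5422 0.3411 1.5046] 0.368 grip [0.5371 0.2642]
0.004 [0.5421 0.3409 1.5107] 0.393 grip [0.5375 0.264 ]
```

```bash
python3 -m jog '[[1,-10,-3,-10,0,0,0],[1,-25,-8,-20,0,0,0],[1,-40,-11,-10,0,0,0],[1,-40,-11,0,0,0,0],[1,-40,-11,0,0,0,0],[1,-40,-11,0,0,0,0],[1,-40,-11,0,0,0,0],[1,-40,-11,0,0,0,0],[1,-40,-11,0,0,0,0],[1,-40,-11,0,0,0,0],[1,-26,-11,0,0,0,0],[1,-14,-5,0,0,0,0]]' && python3 -m jog '[[1,0,0,0,0,0,4],[1,0,0,0,0,0,7.5],[1,0,0,0,0,0,7.5],[1,0,0,0,0,0,7.5],[1,0,0,0,0,0,7.5],[1,0,0,0,0,0,7.5],[1,0,0,0,0,0,7.5],[1,0,0,0,0,0,7.5],[1,0,0,0,0,0,7.5],[1,0,0,0,0,0,7.5],[1,0,0,0,0,0,7.5],[1,0,0,0,0,0,7.5]]' && python3 -m jog '[[1,0,0,0,0,0,0],[1,0,0,0,0,0,0]]'
python3 - <<'E'
from h import *
s=snap("wrist","w5.png");a=snap("scene","s5.png");o=arm.get_obs()
h=np.vstack([cv2.resize(s["image"][0:260,:],(600,305)),cv2.resize(a["image"][120:270,220:460],None,fx=2,fy=2)[:,:480].copy() if 0 else cv2.resize(a["image"][120:240,220:460],(600,300))])
cv2.imwrite("pics/v5.png",h[:600])
E
```

```text
time_s: 8.6
ee_pos: [0.3964, -0.1245, 0.2463]
tcp_rot: [[0.064, 0.998, -0.003], [0.998, -0.064, -0.0], [-0.0, -0.003, -1.0]]
contact_force: [1.0, 0.1, -2.0]
finger_gap: 0.084
finger_force: 45.0
time_s: 9.8
ee_pos: [0.3976, -0.1226, 0.2463]
tcp_rot: [[1.0, -0.006, -0.002], [-0.006, -1.0, 0.0], [-0.002, -0.0, -1.0]]
contact_force: [0.7, -0.1, -1.4]
finger_gap: 0.085
finger_force: 45.0
time_s: 10.0
ee_pos: [0.3981, -0.1226, 0.2465]
tcp_rot: [[1.0, 0.002, -0.001], [0.002, -1.0, 0.0], [-0.001, -0.0, -1.0]]
contact_force: [0.2, 0.5, -1.1]
finger_gap: 0.088
finger_force: 45.0
```

View pics/v5.png

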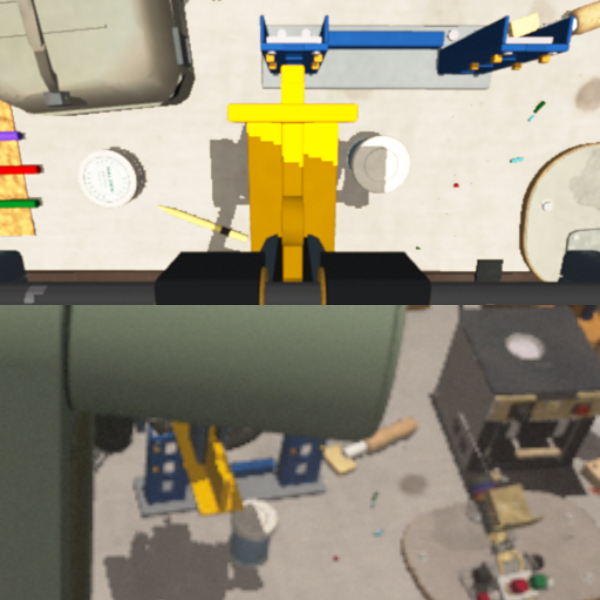

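The bracket is held square, aimed at the left upright (top at ~(262–328,50) in this view). The blue jar stands under the rack. I'll compute the upright's y centre from this image.

Run:
```python
from h import *
s=snap("wrist");h=cv2.cvtColor(s["image"],cv2.COLOR_BGR2HSV)
m=cv2.inRange(h,(100,120,30),(125,255,255))
for r in range(10,66,3):
    c=np.where(m[r,200:500]>0)[0]+200
    if len(c):
        g=np.split(c,np.where(np.diff(c)>1)[0]+1);print(r,[(int(q[0]),int(q[-1])) for q in g if len(q)>1])
```

```text
16 [(222, 224), (277, 279), (429, 433), (484, 488)]
19 [(222, 224), (277, 279), (423, 432), (476, 487)]
22 [(222, 225), (276, 279), (418, 432), (469, 487)]
25 [(222, 226), (275, 279), (412, 432), (461, 486)]
28 [(223, 226), (274, 378), (406, 432), (455, 487)]
31 [(223, 226), (275, 377), (400, 431), (472, 486)]
34 [(223, 225), (275, 377), (394, 430), (472, 485)]
37 [(223, 227), (274, 377), (388, 430), (471, 484)]
40 [(223, 374), (383, 484)]
43 [(223, 278), (376, 482)]
46 [(236, 265), (375, 420), (438, 461)]
49 [(235, 265), (375, 417), (429, 457)]
52 [(235, 265), (374, 416), (429, 446)]
55 [(237, 238), (260, 264), (374, 399), (409, 435)]
58 [(261, 263), (374, 398), (409, 424)]
61 [(231, 237), (261, 269), (374, 414)]
```

Run:
```python
from h import *
s=snap("wrist")
for u,v in((222.5,45),(279,45),(429.5,45.5),(483.5,45.5)):print(un(s,u,v,.126).round(4))
o=arm.get_obs();print(o["ee_pos"])
R=np.array(o["tcp_rot"]);g=o["ee_pos"];yaw=np.arctan2(R[1,0],R[0,0])
for z in(.217,.2195):
  p,f=fitb([s],g[0]+.077,g[1],yaw,z);print(p,f)
```

```text
[ 0.518  -0.0999  0.126 ]
[ 0.518  -0.1466  0.126 ]
[ 0.5178 -0.2709  0.126 ]
[ 0.5179 -0.3155  0.126 ]
[ 0.39857838 -0.12258897  0.24686323]
[ 0.47554273 -0.12203273  0.00266303] 0.3553523288125751
[ 0.47544638 -0.12210318  0.00546072] 0.37030578457011964
```

```bash
python3 -m jog '[[1,0,0.8,20,0,0,0],[1,0,0,40,0,0,0],[1,0,0,40,0,0,0],[1,0,0,35,0,0,0],[1,0,0,18,0,0,0],[1,0,0,5.5,0,0,0],[1,0,0,0,0,0,0],[1,10,0,0,0,0,0],[1,12,0,0,0,0,0],[1,8,0,0,0,0,0],[1,3,0,0,0,0,0],[1,0,0,0,0,0,0]]'; python3 -m jog '[[1,2,0,0,0,0,0],[1,0,0,0,0,0,0]]';python3 -m jog '[[1,2,0,0,0,0,0],[1,0,0,0,0,0,0]]'; python3 -m jog '[[1,2,0,0,0,0,0],[1,0,0,0,0,0,0]]'
```

```text
time_s: 11.4
ee_pos: [0.4325, -0.1234, 0.0886]
tcp_rot: [[1.0, 0.0, 0.001], [0.0, -1.0, -0.0], [0.001, 0.0, -1.0]]
contact_force: [0.3, 0.1, -0.9]
finger_gap: 0.09
finger_force: 45.0
time_s: 11.6
ee_pos: [0.4337, -0.1233, 0.0885]
tcp_rot: [[1.0, -0.0, -0.0], [-0.0, -1.0, -0.0], [-0.0, 0.0, -1.0]]
contact_force: [0.5, 0.0, -2.4]
finger_gap: 0.081
finger_force: 45.0
time_s: 11.8
ee_pos: [0.4359, -0.1234, 0.0885]
tcp_rot: [[1.0, -0.0, 0.0], [-0.0, -1.0, -0.0], [0.0, 0.0, -1.0]]
contact_force: [0.8, 0.9, -2.2]
finger_gap: 0.088
finger_force: 45.0
time_s: 12.0
ee_pos: [0.4374, -0.1233, 0.0884]
tcp_rot: [[1.0, -0.0, -0.001], [-0.0, -1.0, 0.0], [-0.001, -0.0, -1.0]]
contact_force: [-2.4, -0.5, -1.3]
finger_gap: 0.085
finger_force: 45.0
```

```bash
for i in 1 ; do python3 -m jog '[[1,2,0,0,0,0,0],[1,0,0,0,0,0,0]]'|sed -n '2p;4p'; python3 -m jog '[[1,2,0,0,0,0,0],[1,0,0,0,0,0,0]]'|sed -n '2p;4p';python3 -m jog '[[1,1.5,0,0,0,0,0],[1,0,0,0,0,0,0]]'|sed -n '2p;4p'; done
```

```text
ee_pos: [0.4394, -0.1233, 0.0883]
contact_force: [-2.0, -0.1, -0.4]
ee_pos: [0.4415, -0.1233, 0.0883]
contact_force: [-2.6, -0.4, -1.3]
ee_pos: [0.4421, -0.1233, 0.0883]
contact_force: [-5.5, -1.0, 0.0]
```

```bash
python3 -m jog '[[1,0.5,0,3,0,0,0],[1,0,0,3,0,0,0],[1,0,0,0,0,0,0]]'|sed -n '2,4p'; python3 -m jog '[[1,0,0,2.5,0,0,0],[1,0,0,2,0,0,0],[1,0,0,0,0,0,0]]'|sed -n '2,4p';python3 -m jog '[[1,0,0,1.5,0,0,0],[1,0,0,0,0,0,0]]'|sed -n '2,4p'; python3 -m jog '[[1,0,0,1.5,0,0,0],[1,0,0,0,0,0,0]]'|sed -n '2,5p'
```

```text
ee_pos: [0.4421, -0.1231, 0.082]
tcp_rot: [[1.0, -0.0, -0.003], [-0.0, -1.0, 0.001], [-0.003, -0.001, -1.0]]
contact_force: [-5.8, -0.3, -1.4]
ee_pos: [0.4421, -0.1231, 0.0776]
tcp_rot: [[1.0, -0.0, -0.003], [-0.0, -1.0, 0.001], [-0.003, -0.001, -1.0]]
contact_force: [-6.0, -0.3, -0.5]
ee_pos: [0.4421, -0.1231, 0.0762]
tcp_rot: [[1.0, -0.0, -0.003], [-0.0, -1.0, 0.001], [-0.003, -0.001, -1.0]]
contact_force: [-6.0, 0.5, 0.5]
ee_pos: [0.4422, -0.1231, 0.0751]
tcp_rot: [[1.0, -0.0, -0.003], [-0.0, -1.0, 0.001], [-0.003, -0.001, -1.0]]
contact_force: [-7.8, 0.6, 4.5]
finger_gap: 0.088
```

```bash
python3 -m jog '[[1,0,0,1.5,0,0,0],[1,0,0,0,0,0,0]]'|sed -n '2,4p'; python3 -m jog '[[1,0,0,1.5,0,0,0],[1,0,0,0,0,0,0]]'|sed -n '2,4p'; python3 -m jog '[[1,0,0,1.5,0,0,0],[1,0,0,0,0,0,0]]'|sed -n '2,5p'
```

```text
ee_pos: [0.442, -0.1231, 0.0744]
tcp_rot: [[1.0, 0.0, -0.003], [0.0, -1.0, 0.0], [-0.003, -0.0, -1.0]]
contact_force: [-10.3, 0.4, 10.9]
ee_pos: [0.4417, -0.1231, 0.0731]
tcp_rot: [[1.0, 0.0, -0.004], [0.0, -1.0, 0.0], [-0.004, -0.0, -1.0]]
contact_force: [-11.5, 1.1, 13.6]
ee_pos: [0.4415, -0.1231, 0.0717]
tcp_rot: [[1.0, 0.0, -0.004], [0.0, -1.0, 0.0], [-0.004, -0.0, -1.0]]
contact_force: [-12.6, 0.3, 15.6]
finger_gap: 0.085
```

```bash
python3 -m jog '[[1,-1,0,-3,0,0,0],[1,0,0,-1,0,0,0],[1,0,0,0,0,0,0]]'|sed -n '2p;4p'; python3 -m jog '[[1,0,0,-1.5,0,0,0],[1,0,0,0,0,0,0]]'|sed -n '2p;4p';python3 -m jog '[[1,0,0,-1.5,0,0,0],[1,0,0,0,0,0,0]]'|sed -n '2p;4p'
```

```text
ee_pos: [0.4414, -0.123, 0.0737]
contact_force: [-4.5, 0.7, -3.6]
ee_pos: [0.4416, -0.123, 0.0749]
contact_force: [-2.6, 1.1, -13.1]
ee_pos: [0.4421, -0.1231, 0.0768]
contact_force: [-1.0, 0.0, -14.6]
```

```bash
python3 -m jog '[[1,0,0,2.5,0,0,0],[1,0,0,0,0,0,0],[0.65,0,0,0,0,0,0],[0.65,0,0,0,0,0,0],[0.65,0,0,0,0,0,0],[0.65,0,0,0,0,0,0],[0.65,0,0,-20,0,0,0],[0.65,0,0,-40,0,0,0],[0.65,0,0,-40,0,0,0],[0.65,0,0,-40,0,0,0],[0.65,0,0,-30,0,0,0],[0.65,0,0,0,0,0,0]]'
python3 - <<'E'
from h import *
s=snap("wrist","w6.png");o=arm.get_obs();print(o["ee_pos"])
for z in(.046,.048,.050,.061):
  p,f=fitb([s],.5185,-.1233,0.,z);print(z,p.round(4),round(f,3))
E
```

```text
time_s: 16.1
ee_pos: [0.4456, -0.1242, 0.2498]
tcp_rot: [[1.0, -0.0, 0.011], [-0.0, -1.0, -0.003], [0.011, 0.003, -1.0]]
contact_force: [0.9, 0.1, -0.4]
finger_gap: 0.348
finger_force: 0.0
[ 0.44413798 -0.12378012  0.24717273]
0.046 [ 0.5187 -0.1226  0.0008] 0.073
0.048 [ 5.187e-01 -1.227e-01  2.000e-04] 0.08
0.05 [ 0.5186 -0.1225  0.0019] 0.09
0.061 [ 0.5184 -0.123   0.0013] 0.144
```

```bash
python3 -m jog '[[0.5,0,0,-40,0,0,0],[0.5,0,-15,-40,0,0,0],[0.5,0,-35,-30,0,0,0],[0.5,0,-45,0,0,0,0],[0.5,0,-45,0,0,0,0],[0.5,4,-45,0,0,0,0],[0.5,9,-45,0,0,0,0],[0.5,20,-45,0,0,0,0],[0.5,25,-45,0,0,0,0],[0.5,25,-40,0,0,0,0],[0.5,15,-15,0,0,0,0],[0.5,2,0,0,0,0,0]]' && python3 -m jog '[[0.5,0,0,0,0,0,-4],[0.5,0,0,0,0,0,-7.5],[0.5,0,0,0,0,0,-7.5],[0.5,0,0,0,0,0,-7.5],[0.5,0,0,0,0,0,-7.5],[0.5,0,0,0,0,0,-7.5],[0.5,0,0,0,0,0,-7.5],[0.5,0,0,0,0,0,-7.5],[0.5,0,0,0,0,0,-7.5],[0.5,0,0,0,0,0,-7.5],[0.5,0,0,0,0,0,-7.5],[0.5,0,0,0,0,0,0]]'
python3 - <<'E'
from h import *
s=snap("wrist","w7.png");o=arm.get_obs();print(o["ee_pos"])
p,f=fitb([s],.6353,.3502,1.39);print(p.round(4),round(f,3),"grip",(p[:2]-.077*np.array([np.cos(p[2]),np.sin(p[2])])).round(4))
m=ymask(s);n,l,st,c=cv2.connectedComponentsWithStats(m);print([(st[i].tolist(),un(s,*c[i],.02).round(3).tolist()) for i in range(1,n) if st[i,4]>150])
E
```

```text
time_s: 17.35
ee_pos: [0.5431, 0.2525, 0.3514]
tcp_rot: [[1.0, 0.002, -0.004], [0.002, -1.0, -0.002], [-0.004, 0.002, -1.0]]
contact_force: [-0.3, -0.3, -0.9]
finger_gap: 0.499
finger_force: 0.0
time_s: 18.55
ee_pos: [0.5414, 0.2491, 0.3541]
tcp_rot: [[0.192, 0.981, -0.002], [0.981, -0.192, -0.001], [-0.001, -0.001, -1.0]]
contact_force: [-0.5, -0.6, -0.8]
finger_gap: 0.503
finger_force: 0.0
[0.54153964 0.24931246 0.35425923]
[0.6354 0.3498 1.3898] 0.058 grip [0.6215 0.2741]
[([282, 63, 36, 113, 2745], [0.622, 0.286, 0.02]), ([466, 104, 24, 98, 265], [0.897, 0.173, 0.02]), ([447, 128, 8, 65, 238], [0.855, 0.17, 0.02]), ([147, 228, 18, 55, 524], [0.343, 0.104, 0.02]), ([334, 228, 19, 55, 519], [0.67, 0.041, 0.02]), ([135, 292, 320, 18, 4427], [0.586, -0.039, 0.02])]
```

```bash
python3 -m jog '[[0.5,9,16,0,0,0,-0.7],[0.5,15,28,20,0,0,0],[0.5,15.7,29.7,40,0,0,0],[0.5,0,0,45,0,0,0],[0.5,0,0,45,0,0,0],[0.5,0,0,45,0,0,0],[0.5,0,0,35,0,0,0],[0.5,0,0,10,0,0,0],[0.5,0,0,0,0,0,0]]' 45
python3 - <<'E'
from h import *
s=snap("wrist");print(arm.get_obs()["ee_pos"])
p,f=fitb([s],.6353,.3502,1.39);print(p.round(4),round(f,3),"grip",(p[:2]-.077*np.array([np.cos(p[2]),np.sin(p[2])])).round(4))
E
```

```text
time_s: 19.5
ee_pos: [0.6196, 0.2749, 0.1152]
tcp_rot: [[0.181, 0.984, -0.003], [0.984, -0.181, -0.001], [-0.002, -0.003, -1.0]]
contact_force: [-0.3, -0.3, 1.3]
finger_gap: 0.499
finger_force: 0.0
[0.62089058 0.27548707 0.11736539]
[0.6356 0.3497 1.3906] 0.153 grip [0.6218 0.274 ]
```

```bash
python3 -m jog '[[0.5,-1,1,30,0,0,0],[0.5,0,0,35,0,0,0],[0.5,0,0,18,0,0,0],[0.5,0,0,5.5,0,0,0],[0.5,0,0,0,0,0,0],[0.5,0,0,0,0,0,0],[1,0,0,0,0,0,0],[1,0,0,0,0,0,0],[1,0,0,0,0,0,0],[1,0,0,0,0,0,0],[1,0,0,0,0,0,0],[1,0,0,0,0,0,0]]' 45
python3 -m jog '[[1,0,0,-10,0,0,0],[1,0,0,-30,0,0,0],[1,0,0,-40,0,0,0],[1,0,0,-40,0,0,0],[1,0,0,-40,0,0,0],[1,0,0,-40,0,0,0],[1,0,0,-20,0,0,0],[1,0,0,0,0,0,0]]'
```

```text
time_s: 20.75
ee_pos: [0.6213, 0.2743, 0.0282]
tcp_rot: [[0.179, 0.984, 0.0], [0.984, -0.179, -0.0], [-0.0, 0.0, -1.0]]
contact_force: [-0.0, 0.1, 1.1]
finger_gap: 0.087
finger_force: 45.0
time_s: 21.55
ee_pos: [0.6225, 0.2749, 0.2527]
tcp_rot: [[0.179, 0.984, 0.007], [0.984, -0.179, 0.003], [0.004, 0.007, -1.0]]
contact_force: [-0.1, -0.4, -2.0]
finger_gap: 0.085
finger_force: 45.0
```

```bash
python3 -m jog '[[1,-8,-8,0,0,0,0],[1,-25,-18,0,0,0,0],[1,-40,-22,0,0,0,0],[1,-45,-22,0,0,0,0],[1,-48,-22,0,0,0,0],[1,-48,-16,0,0,0,0],[1,-48,-11,0,0,0,0],[1,-48,0,0,0,0,0],[1,-48,0,0,0,0,0],[1,-48,0,0,0,0,0],[1,-48,0,0,0,0,0],[1,-48,0,0,0,0,0]]' && python3 -m jog '[[1,-45,0,0,0,0,0],[1,-32,0,0,0,0,0],[1,-18,0,0,0,0,3],[1,0,0,0,0,0,8],[1,0,0,0,0,0,8],[1,0,0,0,0,0,8],[1,0,0,0,0,0,8],[1,0,0,0,0,0,8],[1,0,0,0,0,0,8],[1,0,0,0,0,0,8],[1,0,0,0,0,0,8],[1,0,0,0,0,0,8]]' && python3 -m jog '[[1,0,0,0,0,0,8],[1,0,0,0,0,0,4.7],[1,0,0,0,0,0,0],[1,0,0,0,0,0,0]]'
python3 - <<'E'
from h import *
s=snap("wrist","w8.png");o=arm.get_obs()
R=np.array(o["tcp_rot"]);g=o["ee_pos"];yaw=np.arctan2(R[1,0],R[0,0]);print(g,yaw)
p,f=fitb([s],g[0]+.077,g[1],yaw,g[2]-.028);print(p,f)
h=cv2.cvtColor(s["image"],cv2.COLOR_BGR2HSV)
m=cv2.inRange(h,(100,120,30),(125,255,255))
for r in range(10,66,4):
    c=np.where(m[r]>0)[0]
    if len(c):
        g=np.split(c,np.where(np.diff(c)>1)[0]+1);print(r,[(int(q[0]),int(q[-1])) for q in g if len(q)>1])
E
```

```text
time_s: 22.75
ee_pos: [0.4145, -0.1966, 0.2466]
tcp_rot: [[0.179, 0.984, -0.002], [0.984, -0.179, 0.001], [0.001, -0.003, -1.0]]
contact_force: [1.0, 0.4, -2.0]
finger_gap: 0.091
finger_force: 45.0
time_s: 23.95
ee_pos: [0.3982, -0.288, 0.2463]
tcp_rot: [[0.997, 0.076, -0.003], [0.076, -0.997, 0.002], [-0.003, -0.003, -1.0]]
contact_force: [0.1, 0.1, -2.1]
finger_gap: 0.085
finger_force: 45.0
time_s: 24.35
ee_pos: [0.3986, -0.2883, 0.247]
tcp_rot: [[0.99, -0.138, -0.002], [-0.138, -0.99, 0.001], [-0.002, -0.001, -1.0]]
contact_force: [0.8, 0.1, -1.6]
finger_gap: 0.084
finger_force: 45.0
[ 0.398753   -0.28844432  0.24729818] -0.1383706326679359
[ 0.47458142 -0.29824159 -0.11272   ] 0.3511560191452711
14 [(258, 260)]
18 [(258, 260)]
22 [(204, 206), (258, 261)]
26 [(205, 207), (258, 262)]
30 [(205, 209), (259, 262)]
34 [(193, 212), (259, 262)]
38 [(167, 209), (236, 263)]
42 [(140, 251), (260, 261)]
46 [(56, 67), (114, 251)]
50 [(3, 4), (57, 78), (111, 179), (221, 252)]
54 [(4, 19), (58, 90), (112, 153), (222, 251)]
58 [(5, 36), (60, 102), (114, 126), (225, 238)]
62 [(6, 29), (61, 115), (225, 238)]
```

```bash
python3 -m jog '[[1,0,0,0,0,0,-7.9],[1,0,4.8,0,0,0,0],[1,0,0,0,0,0,0],[1,0,0,0,0,0,0]]'
python3 - <<'E'
from h import *
s=snap("wrist","w8.png");o=arm.get_obs()
R=np.array(o["tcp_rot"]);g=o["ee_pos"];yaw=np.arctan2(R[1,0],R[0,0]);print(g,yaw)
p,f=fitb([s],g[0]+.077,g[1],yaw,g[2]-.028);print(p,f)
h=cv2.cvtColor(s["image"],cv2.COLOR_BGR2HSV)
m=cv2.inRange(h,(100,120,30),(125,255,255))
for r in range(34,50,2):
    c=np.where(m[r]>0)[0]
    if len(c):
        g=np.split(c,np.where(np.diff(c)>1)[0]+1);print(r,[(int(q[0]),int(q[-1])) for q in g if len(q)>1])
for u in(221.5,278.5):print(un(s,u,45,.126))
E
```

```text
time_s: 24.8
ee_pos: [0.3992, -0.2937, 0.248]
tcp_rot: [[1.0, -0.004, -0.0], [-0.004, -1.0, 0.0], [-0.0, -0.0, -1.0]]
contact_force: [0.3, -0.1, -2.1]
finger_gap: 0.084
finger_force: 45.0
[ 0.39914138 -0.29362549  0.24806349] -0.003297851714841716
[ 0.47544039 -0.2935424   0.00245193] 0.37533007746131075
34 [(15, 27), (70, 102), (122, 223), (273, 276)]
36 [(14, 27), (70, 106), (122, 223), (273, 276)]
38 [(15, 28), (70, 110), (122, 224), (273, 276)]
40 [(15, 114), (123, 276)]
42 [(15, 118), (128, 196), (205, 206), (219, 276)]
44 [(16, 123), (221, 276)]
46 [(23, 24), (33, 62), (71, 123), (222, 225), (234, 262), (272, 274)]
48 [(39, 57), (80, 124), (234, 263)]
[ 0.51904856 -0.27065659  0.126     ]
[ 0.51887741 -0.31797008  0.126     ]
```

```bash
python3 -m jog '[[1,0,-0.3,20,0,0,0],[1,0,0,40,0,0,0],[1,0,0,40,0,0,0],[1,0,0,35,0,0,0],[1,0,0,18,0,0,0],[1,0,0,6,0,0,0],[1,0,0,0,0,0,0],[1,10,0,0,0,0,0],[1,12,0,0,0,0,0],[1,8,0,0,0,0,0],[1,5,0,0,0,0,0],[1,0,0,0,0,0,0]]'; python3 -m jog '[[1,2,0,0,0,0,0],[1,0,0,0,0,0,0]]'|sed -n '2p;4p';python3 -m jog '[[1,2,0,0,0,0,0],[1,0,0,0,0,0,0]]'|sed -n '2p;4p'; python3 -m jog '[[1,2,0,0,0,0,0],[1,0,0,0,0,0,0]]'|sed -n '2p;4p'
```

```text
time_s: 26.05
ee_pos: [0.4353, -0.2935, 0.0895]
tcp_rot: [[1.0, -0.001, 0.001], [-0.001, -1.0, -0.001], [0.001, 0.001, -1.0]]
contact_force: [-0.1, 0.2, -2.1]
finger_gap: 0.083
finger_force: 45.0
ee_pos: [0.4362, -0.2933, 0.0891]
contact_force: [-0.6, 0.2, -1.8]
ee_pos: [0.4378, -0.2933, 0.0891]
contact_force: [-1.1, 0.4, -1.1]
ee_pos: [0.4399, -0.2933, 0.0891]
contact_force: [-1.9, -0.2, -1.8]
```

```bash
python3 -m jog '[[1,2,0,0,0,0,0],[1,0,0,0,0,0,0]]'|sed -n '2p;4p'; python3 -m jog '[[1,1.5,0,0,0,0,0],[1,0,0,0,0,0,0]]'|sed -n '2p;4p'; python3 -m jog '[[1,0.5,0,3,0,0,0],[1,0,0,3,0,0,0],[1,0,0,0,0,0,0]]'|sed -n '2p;4p'; python3 -m jog '[[1,0,0,2.5,0,0,0],[1,0,0,2,0,0,0],[1,0,0,0,0,0,0]]'|sed -n '2p;4p';python3 -m jog '[[1,0,0,1.5,0,0,0],[1,0,0,0,0,0,0]]'|sed -n '2p;4p'; python3 -m jog '[[1,0,0,1.5,0,0,0],[1,0,0,0,0,0,0]]'|sed -n '2p;4p'; python3 -m jog '[[1,0,0,1.5,0,0,0],[1,0,0,0,0,0,0]]'|sed -n '2p;4p'
```

```text
ee_pos: [0.442, -0.2933, 0.089]
contact_force: [-2.0, -0.4, -1.4]
ee_pos: [0.4428, -0.2933, 0.0891]
contact_force: [-5.1, -0.6, 0.2]
ee_pos: [0.4428, -0.293, 0.0829]
contact_force: [-5.5, -0.5, -1.4]
ee_pos: [0.4428, -0.293, 0.0784]
contact_force: [-6.3, 0.4, -1.1]
ee_pos: [0.4428, -0.293, 0.077]
contact_force: [-5.4, -0.5, 1.0]
ee_pos: [0.4428, -0.2931, 0.0761]
contact_force: [-7.0, 1.1, 3.9]
ee_pos: [0.4427, -0.2931, 0.0756]
contact_force: [-10.2, 1.9, 11.6]
```

Same behaviour as the first one. One more push, a lift test, then release.

```bash
python3 -m jog '[[1,0,0,1.5,0,0,0],[1,0,0,1,0,0,0],[1,0,0,0,0,0,0]]'|sed -n '2p;4p'; python3 -m jog '[[1,-1,0,-3,0,0,0],[1,0,0,-0.5,0,0,0],[1,0,0,0,0,0,0]]'|sed -n '2p;4p'; python3 -m jog '[[1,0,0,-1.5,0,0,0],[1,0,0,0,0,0,0]]'|sed -n '2p;4p';python3 -m jog '[[1,0,0,-1.5,0,0,0],[1,0,0,0,0,0,0]]'|sed -n '2p;4p'
```

```text
ee_pos: [0.4422, -0.2931, 0.0735]
contact_force: [-12.2, 1.0, 14.9]
ee_pos: [0.4422, -0.2931, 0.0752]
contact_force: [-5.1, 0.8, 2.3]
ee_pos: [0.4422, -0.293, 0.0759]
contact_force: [-5.9, 0.0, -2.6]
ee_pos: [0.4425, -0.2929, 0.0767]
contact_force: [-1.7, -1.6, -13.8]
```

```bash
python3 -m jog '[[1,0,0,2,0,0,0],[1,0,0,0,0,0,0],[0.65,0,0,0,0,0,0],[0.65,0,0,0,0,0,0],[0.65,0,0,0,0,0,0],[0.65,0,0,0,0,0,0],[0.65,0,0,-20,0,0,0],[0.65,0,0,-40,0,0,0],[0.65,0,0,-40,0,0,0],[0.65,0,0,-40,0,0,0],[0.65,0,0,-40,0,0,0],[0.65,0,-30,-30,0,0,0]]'
python3 -m jog '[[0.65,0,-40,0,0,0,0],[0.65,0,-30,0,0,0,0],[0.65,0,0,0,0,0,0],[0.65,0,0,0,0,0,0]]' >/dev/null
python3 - <<'E'
from h import *
s=snap("wrist","w9.png");o=arm.get_obs();print(o["ee_pos"])
for y in(-.1233,-.293):
 for z in(.044,.048,.055,.061):
  p,f=fitb([s],.5187,y,0.,z);print(z,p.round(4),round(f,3))
E
```

```text
time_s: 30.45
ee_pos: [0.4444, -0.2656, 0.2892]
tcp_rot: [[1.0, -0.005, 0.005], [-0.005, -1.0, -0.004], [0.005, 0.004, -1.0]]
contact_force: [1.5, 1.0, -0.3]
finger_gap: 0.353
finger_force: 0.0
[ 0.44373781 -0.19376638  0.28643089]
0.044 [ 5.188e-01 -1.226e-01  4.000e-04] 0.151
0.048 [ 5.187e-01 -1.236e-01 -5.000e-04] 0.17
0.055 [ 0.5186 -0.1249 -0.0022] 0.202
0.061 [ 5.185e-01 -1.261e-01 -3.000e-04] 0.23
0.044 [ 0.5188 -0.2932 -0.0106] 0.135
0.048 [ 0.5187 -0.292  -0.008 ] 0.151
0.055 [ 0.5187 -0.2899 -0.0073] 0.18
0.061 [ 0.5187 -0.2882 -0.0007] 0.205
```

```bash
python3 -m jog '[[0.73,-3,-20,0,0,0,0],[0.73,-3,-40,0,0,0,0],[0.73,-3,-45,0,0,0,0],[0.73,-3,-45,0,0,0,0],[0.73,-3,-45,0,0,0,0],[0.73,-3,-45,0,0,0,0],[0.73,-3,-45,0,0,0,0],[0.73,-3,-45,0,0,0,0],[0.73,-3,-40,0,0,0,0],[0.73,-3,-25,0,0,0,0],[0.73,0,-5,0,0,0,-4],[0.73,0,0,0,0,0,-8]]' && python3 -m jog '[[0.73,0,0,0,0,0,-8],[0.73,0,0,0,0,0,-8],[0.73,0,0,0,0,0,-8],[0.73,0,0,0,0,0,-8],[0.73,0,0,0,0,0,-8],[0.73,0,0,0,0,0,-8],[0.73,0,0,0,0,0,-8],[0.73,0,0,0,0,0,-8],[0.73,0,0,0,0,0,-8],[0.73,0,0,0,0,0,-4],[0.73,0,0,0,0,0,0],[0.73,0,0,0,0,0,0]]'
cat >> h.py <<'E'
ROD=[(-.115,.115,-.005,.005,0,.010)]
HUE={"red":[(0,8),(172,180)],"green":[(50,80)],"violet":[(125,145)]}
def rmask(c):
    def f(s):
        h=cv2.cvtColor(s["image"],cv2.COLOR_BGR2HSV);m=0
        for a,b in HUE[c]: m=m|cv2.inRange(h,(a,110,40),(b,255,255))
        return m
    return f
E
python3 - <<'E'
from h import *
s=snap("wrist","w10.png");o=arm.get_obs();print(o["ee_pos"])
for c,x in(("violet",.445),("red",.41),("green",.379)):
  p,f=fitb([s],x,.275,1.56,.003,boxes=ROD,maskf=rmask(c));print(c,p.round(4),round(f,3))
E
```

```text
time_s: 32.1
ee_pos: [0.4151, 0.2073, 0.2857]
tcp_rot: [[0.977, 0.211, -0.0], [0.211, -0.977, -0.0], [-0.0, 0.0, -1.0]]
contact_force: [-0.2, -0.4, -1.1]
finger_gap: 0.274
finger_force: 0.0
time_s: 33.3
ee_pos: [0.4148, 0.2062, 0.2859]
tcp_rot: [[0.04, 0.999, -0.0], [0.999, -0.04, -0.0], [-0.0, -0.0, -1.0]]
contact_force: [0.5, 0.0, 0.3]
finger_gap: 0.27
finger_force: 0.0
[0.41469556 0.20635552 0.28597803]
violet [0.4553 0.2852 1.5969] 0.2
red [0.4181 0.2697 1.5991] 0.129
green [0.3818 0.2768 1.5874] 0.339
```

View pics/w10.png

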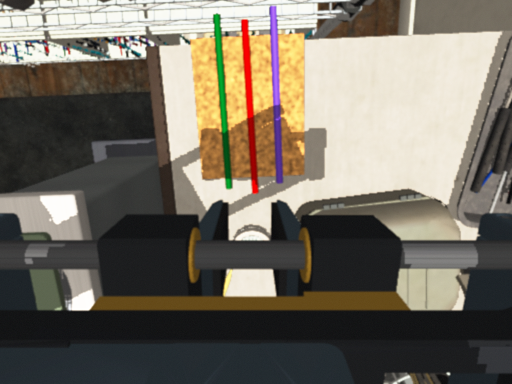

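```bash
python3 -m jog '[[0.73,10,5,0,0,0,-3.8],[0.73,25,10,10,0,0,0],[0.73,30,12,20,0,0,0],[0.73,17.8,5,40,0,0,0],[0.73,0,0,45,0,0,0],[0.73,0,0,40,0,0,0],[0.73,0,0,25,0,0,0],[0.73,0,0,6,0,0,0],[0.73,0,0,0,0,0,0],[0.73,0,0,0,0,0,0]]' 20
python3 - <<'E'
from h import *
s=snap("wrist","w11.png");o=arm.get_obs();R=np.array(o["tcp_rot"]);print(o["ee_pos"],R[:2,0])
for c,x,y in(("violet",.4553,.2852),("red",.4181,.27)):
  p,f=fitb([s],x,y,1.597,.003,boxes=ROD,maskf=rmask(c));print(c,p.round(4),round(f,3))
E
```

```text
time_s: 34.35
ee_pos: [0.4456, 0.2906, 0.1016]
tcp_rot: [[-0.029, 1.0, 0.003], [1.0, 0.029, 0.002], [0.001, 0.003, -1.0]]
contact_force: [-0.3, -0.2, 0.2]
finger_gap: 0.271
finger_force: 0.0
[0.44564207 0.29067599 0.1018722 ] [-0.0290325   0.99957696]
violet [0.4538 0.3116 1.5862] 0.273
red [0.4151 0.3989 1.6011] 0.197
```

```bash
python3 -m jog '[[0.73,-5.5,9,0,0,0,0],[0.73,0,0,20,0,0,0],[0.73,0,0,35,0,0,0],[0.73,0,0,18,0,0,0],[0.73,0,0,6,0,0,0],[0.73,0,0,0,0,0,0],[0.73,0,0,0,0,0,0],[1,0,0,0,0,0,0],[1,0,0,0,0,0,0],[1,0,0,0,0,0,0],[1,0,0,0,0,0,0],[1,0,0,0,0,0,0]]' 25
python3 -m jog '[[1,0,0,-10,0,0,0],[1,0,0,-30,0,0,0],[1,0,0,-45,0,0,0],[1,0,0,-45,0,0,0],[1,0,0,-45,0,0,0],[1,0,0,-20,0,0,0],[1,0,0,0,0,0,0],[1,0,0,0,0,0,0]]'
python3 - <<'E'
from h import *
s=snap("wrist","w12.png");o=arm.get_obs();R=np.array(o["tcp_rot"]);print(o["ee_pos"],R[:2,0])
g=o["ee_pos"];yaw=np.arctan2(R[1,0],R[0,0])
p,f=fitb([s],g[0],g[1],yaw,g[2]-.019,boxes=ROD,maskf=rmask("violet"));print(p.round(4),yaw,round(f,3))
E
```

```text
time_s: 35.6
ee_pos: [0.4541, 0.2851, 0.0219]
tcp_rot: [[-0.029, 1.0, 0.001], [1.0, 0.029, 0.001], [0.001, 0.001, -1.0]]
contact_force: [-1.5, -0.0, 6.4]
finger_gap: 0.111
finger_force: 25.0
time_s: 36.4
ee_pos: [0.4529, 0.2845, 0.2156]
tcp_rot: [[-0.03, 1.0, -0.001], [1.0, 0.03, -0.001], [-0.001, -0.001, -1.0]]
contact_force: [-0.5, 0.4, -1.5]
finger_gap: 0.105
finger_force: 25.0
[0.45255459 0.28425311 0.21465746] [-0.02954963  0.99956201]
[0.4511 0.359  1.6028] 1.600350300672378 0.206
```

Run:
```python
from h import *
a=snap("scene");s=snap("side")
# tree nearest ring in scene s1 approx px; same in side
print("scene ring low edge (304,177):",[un(a,304,177,z).round(3).tolist() for z in(0,.05,.1,.15,.2)])
for n,q in(("left low wheel c1(245,430)",(251.7,248)),("left up wheel (212,350)",(240.7,221.7)),("ring top left (250,350)",(253,221.7)),("base left (232,480)",(247,265))):
    print(n,[un(s,*q,z).round(3).tolist() for z in(0,.1,.15,.2,.25)])
b=snap("wrist")
im=np.vstack([np.hstack([cv2.resize(a["image"][90:240,220:370],(400,400)),cv2.resize(s["image"][160:320,180:340],(400,400))])])
cv2.imwrite("pics/v13.png",im)
```

```text
scene ring low edge (304,177): [[0.604, -0.204, 0.0], [0.559, -0.188, 0.05], [0.515, -0.172, 0.1], [0.471, -0.156, 0.15], [0.427, -0.14, 0.2]]
left low wheel c1(245,430) [[0.6, -0.177, 0.0], [0.617, -0.228, 0.1], [0.625, -0.253, 0.15], [0.634, -0.278, 0.2], [0.642, -0.303, 0.25]]
left up wheel (212,350) [[0.529, -0.094, 0.0], [0.552, -0.151, 0.1], [0.563, -0.18, 0.15], [0.574, -0.208, 0.2], [0.585, -0.237, 0.25]]
ring top left (250,350) [[0.569, -0.079, 0.0], [0.588, -0.137, 0.1], [0.598, -0.166, 0.15], [0.607, -0.195, 0.2], [0.617, -0.224, 0.25]]
base left (232,480) [[0.607, -0.241, 0.0], [0.623, -0.286, 0.1], [0.631, -0.309, 0.15], [0.64, -0.332, 0.2], [0.648, -0.355, 0.25]]
```

View pics/v13.png

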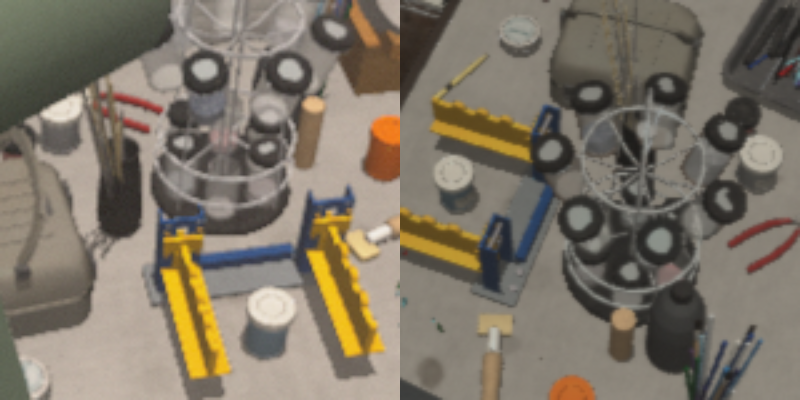

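Run:
```python
from h import *
a=snap("scene");s=snap("side")
A=lambda x,y:(a,220+x*.375,90+y*.375); S=lambda x,y:(s,180+(x-400)*.4,160+y*.4)
for n,p,q in(("upL cap",A(205,72),S(553,152)),("upL cap alt",A(205,72),S(580,217)),("upR alt",A(290,72),S(580,217)),("upR alt2",A(290,72),S(660,240)),("lowL",A(182,145),S(580,217)),("lowR",A(265,150),S(630,275)),("jar lid",A(270,305),S(453,172)),("top",A(240,0),S(645,165))):
    P=tri([p,q]);print(n,P.round(3),pr(a,P)-p[1:],pr(s,P)-q[1:])
```

```text
upL cap [ 0.597 -0.19   0.233] [10.53863811  6.29753937] [ 9.27471723 -7.69717376]
upL cap alt [ 0.651 -0.219  0.179] [13.47580851  7.68842215] [ 12.22001572 -10.34359822]
upR alt [ 0.637 -0.273  0.208] [1.68048398 1.00669196] [ 1.6588316  -1.22516929]
upR alt2 [ 0.711 -0.275  0.169] [-6.17944854 -4.1382573 ] [-6.6490587   4.76320516]
lowL [ 0.633 -0.185  0.094] [10.34477102  5.97981905] [ 9.23063429 -7.57459486]
lowR [ 0.689 -0.264  0.056] [-2.6026804  -1.62274017] [-2.66971027  1.90098742]
jar lid [ 0.433 -0.204  0.067] [-0.43406382 -0.2442256 ] [-0.3731045   0.23442396]
top [ 0.691 -0.222  0.272] [1.20203287 0.81987979] [ 1.20069023 -0.98079804]
```

Run:
```python
from h import *
a=snap("scene");s=snap("side")
for x,y in((205,72),(182,145),(165,60),(155,20),(290,72),(335,30)):
    print((x,y),[(z,un(a,220+x*.375,90+y*.375,z).round(2)[:2].tolist(),((pr(s,un(a,220+x*.375,90+y*.375,z))-[180,160])/.4+[400,0]).round().tolist()) for z in(.05,.1,.15,.2,.25,.3)])
```

```text
(205, 72) [(0.05, [0.84, -0.23], [751.0, 302.0]), (0.1, [0.79, -0.22], [714.0, 256.0]), (0.15, [0.73, -0.2], [675.0, 208.0]), (0.2, [0.67, -0.18], [636.0, 159.0]), (0.25, [0.61, -0.16], [595.0, 108.0]), (0.3, [0.55, -0.14], [553.0, 56.0])]
(182, 145) [(0.05, [0.71, -0.17], [663.0, 226.0]), (0.1, [0.66, -0.16], [630.0, 184.0]), (0.15, [0.61, -0.14], [596.0, 141.0]), (0.2, [0.56, -0.13], [562.0, 96.0]), (0.25, [0.5, -0.11], [525.0, 50.0]), (0.3, [0.45, -0.1], [488.0, 2.0])]
(165, 60) [(0.05, [0.88, -0.19], [786.0, 278.0]), (0.1, [0.82, -0.17], [748.0, 233.0]), (0.15, [0.76, -0.16], [709.0, 187.0]), (0.2, [0.7, -0.14], [669.0, 139.0]), (0.25, [0.64, -0.12], [627.0, 90.0]), (0.3, [0.57, -0.11], [584.0, 39.0])]
(155, 20) [(0.05, [0.96, -0.19], [855.0, 304.0]), (0.1, [0.9, -0.18], [814.0, 258.0]), (0.15, [0.83, -0.16], [772.0, 210.0]), (0.2, [0.77, -0.14], [728.0, 161.0]), (0.25, [0.7, -0.13], [683.0, 110.0]), (0.3, [0.64, -0.11], [637.0, 58.0])]
(290, 72) [(0.05, [0.83, -0.35], [711.0, 380.0]), (0.1, [0.77, -0.32], [674.0, 329.0]), (0.15, [0.71, -0.3], [636.0, 276.0]), (0.2, [0.65, -0.27], [596.0, 222.0]), (0.25, [0.59, -0.25], [556.0, 166.0]), (0.3, [0.54, -0.23], [514.0, 109.0])]
(335, 30) [(0.05, [0.9, -0.43], [755.0, 474.0]), (0.1, [0.84, -0.4], [715.0, 417.0]), (0.15, [0.78, -0.38], [673.0, 358.0]), (0.2, [0.72, -0.35], [630.0, 298.0]), (0.25, [0.66, -0.32], [587.0, 236.0]), (0.3, [0.59, -0.29], [542.0, 173.0])]
```

```bash
python3 -m jog '[[1,0,-8,-20,0,0,1.7],[1,-10,-15,-25,0,0,0],[1,-30,-15,0,0,0,0],[1,-45,-10,0,0,0,0],[1,-50,-4,0,0,0,0],[1,-50,0,0,0,0,0],[1,-50,0,0,0,0,0],[1,-50,0,0,0,0,0],[1,-50,0,0,0,0,0],[1,-50,0,0,0,0,0],[1,-45,0,0,0,0,0],[1,-30,0,0,0,0,0]]' 35; python3 -m jog '[[1,-20,0,10,0,0,0],[1,-12,0,20,0,0,0],[1,0,0,30,0,0,0],[1,0,0,30,0,0,0],[1,0,0,12,0,0,0],[1,0,0,0,0,0,0],[1,0,0,0,0,0,0]]'
```

```text
time_s: 38.0
ee_pos: [0.4011, -0.1781, 0.2611]
tcp_rot: [[0.003, 1.0, 0.0], [1.0, -0.003, -0.001], [-0.001, 0.0, -1.0]]
contact_force: [0.8, 0.9, -0.8]
finger_gap: 0.107
finger_force: 35.0
time_s: 38.7
ee_pos: [0.4018, -0.2074, 0.1595]
tcp_rot: [[0.0, 1.0, 0.0], [1.0, -0.0, -0.0], [-0.0, 0.0, -1.0]]
contact_force: [-0.1, 0.5, 0.0]
finger_gap: 0.107
finger_force: 35.0
```

```bash
python3 -m jog '[[1,0,15,0,0,0,0],[1,0,15,0,0,0,0],[1,0,12,0,0,0,0],[1,0,0,0,0,0,0]]'|sed -n '2p;4p'; python3 -m jog '[[1,0,8,0,0,0,0],[1,0,5.5,0,0,0,0],[1,0,0,0,0,0,0]]'|sed -n '2p;4p'
python3 - <<'E'
from h import *
a=snap("scene");d=snap("side")
for v in([a],[d],[a,d]):
  p,f=fitb(v,.457,-.2074,1.57,.1405,boxes=ROD,maskf=rmask("violet"));print(p.round(4),round(f,3))
E
```

```text
ee_pos: [0.446, -0.2075, 0.1595]
contact_force: [0.7, -0.6, -0.4]
ee_pos: [0.4576, -0.2073, 0.1592]
contact_force: [0.2, -0.3, -1.1]
[ 0.4589 -0.2098  1.5951] 0.716
[ 0.4562 -0.2053  1.5759] 0.732
[ 0.4569 -0.208   1.5695] 1.452
```

```bash
python3 -m jog '[[1,0,0.8,15,0,0,0],[1,0,0,20,0,0,0],[1,0,0,8,0,0,0],[1,0,0,2,0,0,0],[1,0,0,0,0,0,0]]'|sed -n '2p;4p';python3 -m jog '[[1,0,0,1.5,0,0,0],[1,0,0,0,0,0,0]]'|sed -n '2p;4p'; python3 -m jog '[[1,0,0,1.5,0,0,0],[1,0,0,0,0,0,0]]'|sed -n '2p;4p'
```

```text
ee_pos: [0.4578, -0.2074, 0.1143]
contact_force: [-0.3, -0.1, -0.6]
ee_pos: [0.4581, -0.2075, 0.1132]
contact_force: [-0.2, -0.1, -0.2]
ee_pos: [0.4578, -0.2073, 0.1113]
contact_force: [0.6, -0.3, -0.3]
```

```bash
python3 -m jog '[[1,0,0,1,0,0,0],[1,0,0,0,0,0,0]]'|sed -n '2p;4p'; python3 -m jog '[[1,0,0,1,0,0,0],[1,0,0,0,0,0,0]]'|sed -n '2p;4p'; python3 -m jog '[[1,0,0,1,0,0,0],[1,0,0,0,0,0,0]]'|sed -n '2p;4p'
```

```text
ee_pos: [0.4579, -0.2074, 0.1107]
contact_force: [-1.6, 0.2, 3.0]
ee_pos: [0.4578, -0.2074, 0.1105]
contact_force: [-2.8, 0.8, 9.8]
ee_pos: [0.4578, -0.2074, 0.1103]
contact_force: [-4.9, 1.2, 16.5]
```

```bash
python3 -m jog '[[1,0,0,-2.3,0,0,0],[0.76,0,0,0,0,0,0],[0.76,0,0,0,0,0,0],[0.76,0,0,0,0,0,0],[0.76,0,0,0,0,0,0],[0.76,0,0,-15,0,0,0],[0.76,0,0,-30,0,0,0],[0.76,0,-20,-40,0,0,0],[0.76,0,-20,-45,0,0,0],[0.76,15,-10,-20,0,0,0],[0.76,35,0,0,0,0,0],[0.76,50,0,0,0,0,0]]'|sed -n '2p;4p'; python3 -m jog '[[0.73,50,0,0,0,0,0],[0.73,50,0,0,0,0,0],[0.73,50,0,0,0,0,0],[0.73,50,0,0,0,0,0],[0.73,50,2,0,0,0,0],[0.73,50,3,0,0,0,-1.7],[0.73,40,3,10,0,0,0],[0.73,22,2,20,0,0,0],[0.73,7,0,40,0,0,0],[0.73,0,0,40,0,0,0],[0.73,0,0,30,0,0,0],[0.73,0,0,0,0,0,0]]'
python3 - <<'E'
from h import *
s=snap("wrist","w14.png");a=snap("scene");d=snap("side");o=arm.get_obs();print(o["ee_pos"])
for c,x,y in(("red",.4181,.27),("green",.3818,.2768)):
 for v in([s],[a],[d]):
  p,f=fitb(v,x,y,1.597,.003,boxes=ROD,maskf=rmask(c));print(c,p.round(4),round(f,3))
for v in([a],[d],[a,d]):
  p,f=fitb(v,.4587,-.2074,1.57,.092,boxes=ROD,maskf=rmask("violet"));print("violet",p.round(4),round(f,3))
E
```

```text
ee_pos: [0.4081, -0.1076, 0.2613]
contact_force: [0.8, 1.3, -0.5]
time_s: 43.4
ee_pos: [0.4129, 0.2602, 0.1166]
tcp_rot: [[-0.03, 1.0, -0.008], [1.0, 0.03, -0.005], [-0.005, -0.009, -1.0]]
contact_force: [-0.7, 0.1, 0.0]
finger_gap: 0.27
finger_force: 0.0
[0.41684183 0.26228063 0.1217206 ]
red [0.4182 0.2694 1.5946] 0.185
red [0.4153 0.2694 1.5643] 0.74
red [0.4166 0.2738 1.594 ] 0.297
green [0.3823 0.2768 1.5782] 0.486
green [0.3844 0.2771 1.6071] 0.776
green [0.3802 0.2839 1.6014] 0.703
violet [ 0.4591 -0.2131  1.6063] 0.54
violet [ 0.4561 -0.2019  1.5694] 0.514
violet [ 0.4567 -0.2094  1.5911] 1.064
```

```bash
python3 -m jog '[[0.73,7.5,1.6,10,0,0,0],[0.73,0,0,30,0,0,0],[0.73,0,0,35,0,0,0],[0.73,0,0,18,0,0,0],[0.73,0,0,6,0,0,0],[0.73,0,0,0,0,0,0],[0.73,0,0,0,0,0,0],[1,0,0,0,0,0,0],[1,0,0,0,0,0,0],[1,0,0,0,0,0,0],[1,0,0,0,0,0,0],[1,0,0,0,0,0,0]]' 35
python3 -m jog '[[1,0,0,-10,0,0,0],[1,0,0,-30,0,0,0],[1,0,0,-45,0,0,0],[1,0,0,-45,0,0,0],[1,0,0,-45,0,0,0],[1,0,0,-45,0,0,0],[1,0,0,-20,0,0,0],[1,0,0,0,0,0,0]]'
```

```text
time_s: 44.75
ee_pos: [0.4177, 0.2696, 0.0222]
tcp_rot: [[-0.029, 1.0, 0.001], [1.0, 0.029, 0.001], [0.001, 0.001, -1.0]]
contact_force: [-0.4, 0.0, 6.1]
finger_gap: 0.105
finger_force: 35.0
time_s: 45.55
ee_pos: [0.4184, 0.27, 0.2652]
tcp_rot: [[-0.03, 1.0, 0.007], [1.0, 0.029, 0.004], [0.004, 0.007, -1.0]]
contact_force: [0.9, 0.5, -0.7]
finger_gap: 0.105
finger_force: 35.0
```

```bash
python3 -m jog '[[1,-10,-8,0,0,0,1.7],[1,-25,-8,0,0,0,0],[1,-43,0,0,0,0,0],[1,-50,0,0,0,0,0],[1,-50,0,0,0,0,0],[1,-50,0,0,0,0,0],[1,-50,0,0,0,0,0],[1,-50,0,0,0,0,0],[1,-50,5,0,0,0,0],[1,-45,6,0,0,0,0],[1,-35,5,0,0,0,0],[1,-20,5,20,0,0,0]]'|sed -n '2,4p'; python3 -m jog '[[1,0,0,30,0,0,0],[1,0,0,35,0,0,0],[1,0,0,18,0,0,0],[1,0,0,0,0,0,0],[1,0,0,0,0,0,0]]'
python3 - <<'E'
from h import *
a=snap("scene");d=snap("side");o=arm.get_obs();g=o["ee_pos"];print(g)
for v in([a],[d]):
  p,f=fitb(v,g[0],g[1],1.57,g[2]-.019,boxes=ROD,maskf=rmask("red"));print(p.round(4),round(f,3))
E
```

```text
ee_pos: [0.4216, -0.2116, 0.241]
tcp_rot: [[0.004, 1.0, 0.0], [1.0, -0.004, -0.001], [-0.001, 0.0, -1.0]]
contact_force: [0.4, 0.1, -0.9]
time_s: 47.25
ee_pos: [0.4212, -0.2083, 0.1576]
tcp_rot: [[0.001, 1.0, -0.003], [1.0, -0.001, 0.001], [0.001, -0.003, -1.0]]
contact_force: [-0.1, 0.2, -1.0]
finger_gap: 0.105
finger_force: 35.0
[ 0.42252474 -0.2088638   0.15916017]
[ 0.4205 -0.2084  1.5897] 0.664
[ 0.4211 -0.2053  1.5692] 0.588
```

```bash
python3 -m jog '[[1,0,2,15,0,0,0],[1,0,0,20,0,0,0],[1,0,0,9,0,0,0],[1,0,0,3,0,0,0],[1,0,0,0,0,0,0]]'|sed -n '2p;4p';python3 -m jog '[[1,0,0,1.5,0,0,0],[1,0,0,0,0,0,0]]'|sed -n '2p;4p'; python3 -m jog '[[1,0,0,1.2,0,0,0],[1,0,0,0,0,0,0]]'|sed -n '2p;4p'; python3 -m jog '[[1,0,0,1,0,0,0],[1,0,0,0,0,0,0]]'|sed -n '2p;4p'
```

```text
ee_pos: [0.4246, -0.2088, 0.1119]
contact_force: [0.9, -0.3, -0.3]
ee_pos: [0.4247, -0.2089, 0.1105]
contact_force: [-0.1, -0.7, -0.8]
ee_pos: [0.4247, -0.209, 0.1097]
contact_force: [-1.8, 0.4, 4.9]
ee_pos: [0.4247, -0.209, 0.1094]
contact_force: [-2.9, 0.6, 9.8]
```

```bash
python3 -m jog '[[1,0,0,-1.8,0,0,0],[0.76,0,0,0,0,0,0],[0.76,0,0,0,0,0,0],[0.76,0,0,0,0,0,0],[0.76,0,0,0,0,0,0],[0.76,0,0,-15,0,0,0],[0.76,0,0,-30,0,0,0],[0.76,0,0,-40,0,0,0],[0.76,0,-10,-45,0,0,0],[0.76,15,-10,-20,0,0,0],[0.76,35,-5,0,0,0,0],[0.76,50,-5,0,0,0,0]]'|sed -n '2p;4p'; python3 -m jog '[[0.73,50,-5,0,0,0,0],[0.73,50,0,0,0,0,0],[0.73,50,0,0,0,0,0],[0.73,50,0,0,0,0,0],[0.73,50,0,0,0,0,0],[0.73,50,0,0,0,0,-1.2],[0.73,45,0,10,0,0,0],[0.73,27,0,20,0,0,0],[0.73,10,0,40,0,0,0],[0.73,0,0,40,0,0,0],[0.73,0,0,30,0,0,0],[0.73,0,0,0,0,0,0]]'
python3 - <<'E'
from h import *
s=snap("wrist","w15.png");a=snap("scene");d=snap("side");o=arm.get_obs();print(o["ee_pos"])
for v in([s],[a],[d]):
  p,f=fitb(v,.382,.277,1.59,.003,boxes=ROD,maskf=rmask("green"));print("green",p.round(4),round(f,3))
m=rmask("green")(s)
for r in(20,60,100,140,160,180):
    c=np.where(m[r,200:300]>0)[0]+200
    if len(c):print(r,c.min(),c.max(),un(s,(c.min()+c.max())/2,r,.008).round(4))
for n,x in(("violet",.4587),("red",.4247)):
 for v in([a],[d]):
  p,f=fitb(v,x,-.2074,1.57,.092,boxes=ROD,maskf=rmask(n));print(n,p.round(4),round(f,3))
E
```

```text
ee_pos: [0.3947, -0.1092, 0.2603]
contact_force: [0.9, 0.5, -1.3]
time_s: 50.85
ee_pos: [0.385, 0.2711, 0.1159]
tcp_rot: [[-0.021, 1.0, -0.008], [1.0, 0.021, -0.006], [-0.005, -0.008, -1.0]]
contact_force: [-1.1, -0.1, 0.4]
finger_gap: 0.272
finger_force: 0.0
[0.38879616 0.27337014 0.12084018]
green [0.3816 0.2764 1.5847] 0.273
green [0.3846 0.2778 1.6006] 0.797
green [0.3783 0.2863 1.6052] 0.677
60 242 252 [0.3804 0.3767 0.008 ]
100 242 251 [0.3806 0.346  0.008 ]
140 242 251 [0.3812 0.3134 0.008 ]
160 242 251 [0.3816 0.2963 0.008 ]
180 242 251 [0.3819 0.2786 0.008 ]
violet [ 0.4583 -0.2136  1.6057] 0.538
violet [ 0.4561 -0.2037  1.5894] 0.523
red [ 0.4247 -0.2105  1.5815] 0.38
red [ 0.4239 -0.2044  1.5769] 0.366
```

```bash
python3 -m jog '[[0.73,3.5,-6.8,10,0,0,0],[0.73,0,0,30,0,0,0],[0.73,0,0,35,0,0,0],[0.73,0,0,18,0,0,0],[0.73,0,0,5.5,0,0,0],[0.73,0,0,0,0,0,0],[0.73,0,0,0,0,0,0],[1,0,0,0,0,0,0],[1,0,0,0,0,0,0],[1,0,0,0,0,0,0],[1,0,0,0,0,0,0],[1,0,0,0,0,0,0]]' 35
python3 -m jog '[[1,0,0,-10,0,0,0],[1,0,0,-30,0,0,0],[1,0,0,-45,0,0,0],[1,0,0,-45,0,0,0],[1,0,0,-45,0,0,0],[1,0,0,-45,0,0,0],[1,0,0,-20,0,0,0],[1,0,0,0,0,0,0]]'
```

```text
time_s: 52.2
ee_pos: [0.3813, 0.2765, 0.0217]
tcp_rot: [[-0.02, 1.0, 0.001], [1.0, 0.02, 0.001], [0.001, 0.001, -1.0]]
contact_force: [-1.0, 0.7, 5.9]
finger_gap: 0.106
finger_force: 35.0
time_s: 53.0
ee_pos: [0.3821, 0.277, 0.2647]
tcp_rot: [[-0.021, 1.0, 0.007], [1.0, 0.021, 0.004], [0.004, 0.007, -1.0]]
contact_force: [-0.2, 0.4, -0.6]
finger_gap: 0.106
finger_force: 35.0
```

```bash
python3 -m jog '[[1,-10,0,0,0,0,1.2],[1,-25,0,0,0,0,0],[1,-45,0,0,0,0,0],[1,-50,0,0,0,0,0],[1,-50,0,0,0,0,0],[1,-50,0,0,0,0,0],[1,-50,0,0,0,0,0],[1,-50,0,0,0,0,0],[1,-50,2,0,0,0,0],[1,-47,4,0,0,0,0],[1,-35,3,0,0,0,0],[1,-23,0,20,0,0,0]]'|sed -n '2,4p'; python3 -m jog '[[1,0,0,30,0,0,0],[1,0,0,35,0,0,0],[1,0,0,18,0,0,0],[1,0,0,0,0,0,0],[1,0,0,0,0,0,0]]'
python3 - <<'E'
from h import *
a=snap("scene");d=snap("side");o=arm.get_obs();g=o["ee_pos"];print(g)
for v in([a],[d]):
  p,f=fitb(v,g[0],g[1],1.57,g[2]-.019,boxes=ROD,maskf=rmask("green"));print(p.round(4),round(f,3))
E
```

```text
ee_pos: [0.3898, -0.212, 0.2406]
tcp_rot: [[0.004, 1.0, 0.001], [1.0, -0.004, -0.001], [-0.001, 0.001, -1.0]]
contact_force: [0.3, 0.1, 0.3]
time_s: 54.7
ee_pos: [0.3891, -0.2087, 0.1573]
tcp_rot: [[0.001, 1.0, -0.002], [1.0, -0.001, 0.001], [0.001, -0.002, -1.0]]
contact_force: [0.2, 0.7, -0.3]
finger_gap: 0.103
finger_force: 35.0
[ 0.39027824 -0.2091098   0.15869235]
[ 0.3891 -0.2083  1.5791] 0.773
[ 0.388  -0.2009  1.5589] 0.792
```

```bash
python3 -m jog '[[1,0,0.5,15,0,0,0],[1,0,0,20,0,0,0],[1,0,0,9,0,0,0],[1,0,0,3,0,0,0],[1,0,0,0,0,0,0]]'|sed -n '2p;4p';python3 -m jog '[[1,0,0,1.5,0,0,0],[1,0,0,0,0,0,0]]'|sed -n '2p;4p'; python3 -m jog '[[1,0,0,1.2,0,0,0],[1,0,0,0,0,0,0]]'|sed -n '2p;4p'; python3 -m jog '[[1,0,0,1,0,0,0],[1,0,0,0,0,0,0]]'|sed -n '2p;4p'
```

```text
ee_pos: [0.3908, -0.209, 0.1115]
contact_force: [0.2, -0.0, 0.2]
ee_pos: [0.3909, -0.209, 0.1101]
contact_force: [-0.2, -0.1, -1.1]
ee_pos: [0.3906, -0.2088, 0.1085]
contact_force: [-0.7, 0.2, -1.0]
ee_pos: [0.3906, -0.2089, 0.1078]
contact_force: [-1.3, 0.8, 4.8]
```

Seated. I'll release, retreat and check.

```bash
python3 -m jog '[[1,0,0,-0.5,0,0,0],[0.76,0,0,0,0,0,0],[0.76,0,0,0,0,0,0],[0.76,0,0,0,0,0,0],[0.76,0,0,0,0,0,0],[0.76,0,0,-15,0,0,0],[0.76,0,0,-30,0,0,0],[0.76,0,0,-40,0,0,0],[0.76,0,-10,-45,0,0,0],[0.76,15,-10,-20,0,0,0],[0.76,35,-5,0,0,0,0],[0.76,50,-5,0,0,0,0]]'|sed -n '2p;4p'; python3 -m jog '[[0.7,50,0,0,0,0,0],[0.7,50,0,0,0,0,0],[0.7,50,0,0,0,0,0],[0.7,40,0,0,0,0,0],[0.7,20,0,0,0,0,0],[0.7,0,0,0,0,0,0],[0.7,0,0,0,0,0,0]]'|sed -n '2p;4p'
python3 - <<'E'
from h import *
a=snap("scene");d=snap("side")
for n,x in(("violet",.4587),("red",.4247),("green",.3907)):
 for v in([a],[d]):
  p,f=fitb(v,x,-.2074,1.57,.091,boxes=ROD,maskf=rmask(n));print(n,p.round(4),round(f,3))
cv2.imwrite("pics/v16.png",np.hstack([cv2.resize(a["image"][110:240,230:390],(480,390)),cv2.resize(d["image"][170:300,165:265],(300,390))]))
E
```

```text
ee_pos: [0.3609, -0.1092, 0.2587]
contact_force: [0.9, 0.6, 0.5]
ee_pos: [0.3604, 0.1008, 0.2577]
contact_force: [-0.4, -0.7, 0.2]
violet [ 0.4587 -0.2074  1.57  ] 1.0
violet [ 0.4568 -0.2021  1.5815] 0.495
red [ 0.4176 -0.2226  1.6707] 0.959
red [ 0.4237 -0.2048  1.5763] 0.362
green [ 0.3888 -0.2151  1.6041] 0.703
green [ 0.3899 -0.2035  1.5709] 0.587
```

View pics/v16.png

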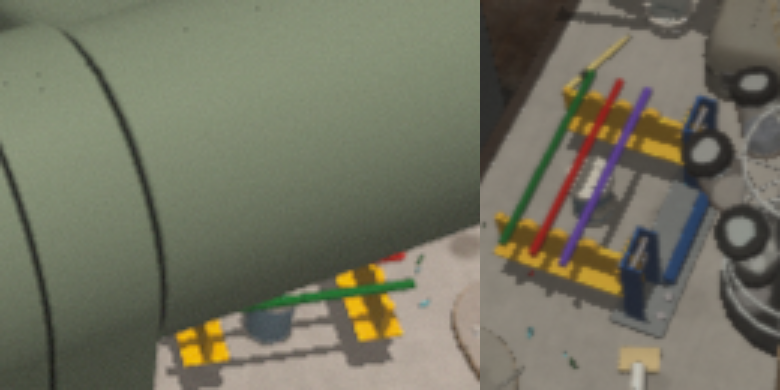

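The side view shows the green, red and violet rods lying across both brackets, each in its own notches. The jar still stands underneath and both brackets are locked. I'll hand in.

```bash
python3 -c "
from rig import arm
print(arm.hand_in())"
```

```text
the job is handed in; nothing more can be done
None
```

I handed the job in: the jar was under the rack, so both brackets are locked in the upper slots, with the violet, red and green rods each in their own pair of notches; the hand-in returned no verdict.

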